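# Lock a toolmaker's vice on a tilted T-slot table with a quarter-turn stud

### The job

Mount the small vice on the tilted T-slot table: seat it flat, its side against the ledge along the table's low edge and its screw end against the end stop, with the forked lug over the T-slot. Then take the long T-handled stud from the rack, drop its head into the open part of the slot, slide it fully home into the fork and give it a quarter turn clockwise so that the head locks under the slot's lips. Leave the short stud in the rack and do not knock over or shift the two vials and the dish.

Things in the scene. Friction and masses are not known exactly. Their poses are not given: they have to be found in the camera images.
- slot_plate: Aluminium top of the tilted table, fixed, 80 x 230 mm, tilted 30 degrees to face the robot. Origin: T-slot's centre line at the top face, mid-length. x up the slope, y along the slot (left), z out of the face. One T-slot at x = 0: mouth 14 mm wide, lips 8 mm thick, chamber 24 mm wide, floor 16 mm below the face. Friction holds things put on the slope.
- tilt_table: Grey frame of the table, fixed: foot plate 120 x 256 mm on the desk (origin: centre of its underside, z up), and a cheek 8 mm thick at each end of the top, flush with its face (slot_plate y = +-115 to +-123 mm), which closes the slot's ends.
- ledge (a point): Mid-length, top inner edge of the steel ledge on the low side of slot_plate: 8 mm high, from x = -32 to -22 mm, whole length. Its inner face at x = -22 mm stops the vice's side.
- end_stop (a point): Top inner edge of the steel end stop at the right end of slot_plate: 10 mm high, y = -115 to -107 mm, x = -22 to 26 mm. Its face at y = -107 mm stops the base of the vice's screw end; the screw overhangs it.
- vice: Light grey vice, loose, 0.4 to 0.6 kg, nothing on it moves. Origin: centre of its underside. Base x = +-22, y = -50 to 65, 16 mm high. y runs from the screw (y = -65 to -50, 15 to 39 mm high, cross bar 48 mm along x) to the fixed jaw (y = 47 to 65, 44 mm high) and the forked lug. Mounted, its axes lie along slot_plate's, origin at (0, -57, 0) mm there.
- vice_grip (a point): Top centre of the vice's second jaw (vice frame 0, 7, 44 mm), near the centre of mass. The jaw is 44 mm wide in x, 20 mm in y (-3 to 17), flat-sided from 16 to 44 mm high: grip it across x.
- fork_seat (a point): Where the stud's axis must end, at the lug's top (vice frame 0, 85, 12 mm). The lug is a plate 44 mm wide, 12 mm thick, level with the underside, out to y = 103 mm, with a slot 11 mm wide open to +y, closed at y = 81 mm.
- stud_long: Long steel T-stud, loose, 77 mm tall, 70 g. Origin: under its head; z up the shank; x along head and handle bar. Head 22 x 12 x 6.5 mm, two opposed corners rounded: it enters the slot lengthwise and turns in it only clockwise (seen from the handle), to a stop 10 degrees past a quarter. Shank 8 mm. Collar 26 mm wide, z = 30 to 34: clears the lug by 2 mm when the head is on the slot's floor.
- stud_bar (a point): Centre of the long stud's dark handle bar, 71 mm above its origin. Bar 36 x 10 x 12 mm (stud's x, y, z), z = 65 to 77 mm, on a neck 10 mm thick: grip it across y.
- stud_short: Short T-stud, 53 mm tall, same head and bar (bar z = 41 to 53 mm), collar from z = 19 mm: too low for the lug. Same axes. Stays in the rack.
- rack: Aluminium sheet rack, fixed, foot 60 x 156 mm, top plate 60 x 124 mm, 40 mm above the desk. Origin: centre of its underside. Two oblong holes 28 x 16 mm, long along x, at y = +-35 mm; in each a stud hangs by its collar, bar along the rack's x. Which hole holds the long one varies.
- vial_red: Bystander: standing vial, 22 mm wide, 53 mm tall, red cap; origin under its centre.
- vial_blue: Bystander: standing vial, 22 mm wide, 53 mm tall, blue cap; origin under its centre.
- petri_dish: Bystander: clear dish, 62 mm wide, 14 mm high; origin under its centre.

How it is judged:
On the way, in this order (a step that is already met when the one before it is completed fails the run):
1. the vice is seated on the table against the ledge and the end stop (x of vice in the frame of slot_plate between -0.003 and 0.0025 m and y of vice in the frame of slot_plate between -0.06 and -0.053 m and z of vice in the frame of slot_plate below 0.002 m and angle between the z axis of vice and the z axis of slot_plate, either way round below 0.05 rad and angle between the y axis of vice and the y axis of slot_plate, either way round below 0.06 rad), for 0.2 s.
2. the long stud's head is down in the open part of the slot, outside the fork (z of stud_long in the frame of slot_plate between -0.02 and -0.0135 m and x of stud_long in the frame of slot_plate between -0.006 and 0.006 m and angle between the z axis of stud_long and the z axis of slot_plate, either way round below 0.16 rad and y of stud_long in the frame of vice above 0.102 m and y of stud_long in the frame of slot_plate below 0.115 m), for 0.1 s.
3. the stud is slid home into the fork (z of stud_long in the frame of slot_plate between -0.02 and -0.013 m and x of stud_long in the frame of slot_plate between -0.006 and 0.006 m and y of stud_long in the frame of vice between 0.078 and 0.091 m and angle between the z axis of stud_long and the z axis of slot_plate, either way round below 0.16 rad), for 0.1 s.
At the end, for the whole second after the job is handed in: The vice lies flat on the slotted top, within 2.5 mm of the ledge, 4 mm of the end stop and 3 degrees of square; the long stud's head is in the chamber, its axis within 6 mm of the fork seat, its bar within 15 degrees of square across the slot; both released and at rest (all of step 1 and all of step 3 and angle between the x axis of stud_long and the y axis of slot_plate, either way round above 1.3 rad and linear speed of vice below 0.01 m/s and linear speed of stud_long below 0.02 m/s); the robot touches nothing.
It fails at once if a vial is tipped or moved more than 15 mm, or the dish is moved more than 15 mm (angle between any of vial_red, vial_blue's own z axis and vertical above 0.4 rad or distance of any of vial_red, vial_blue, petri_dish from where it was at the start of the episode above 0.015 m).
It fails at once if the short stud is taken out of the rack (distance of stud_short from where it was at the start of the episode above 0.025 m).
It also fails if it takes over 67 s, if anything falls off the work surface, if the arm or the gripper's body presses on something with over 40 N, if the wrist force passes 120 N, or if a joint passes its speed limit or range.

### The arm

A 6-joint arm with a two-finger parallel gripper is mounted at the origin on a cart in front of the work surface, level with it; the furniture and walls round the work are solid. World frame = base frame: x ahead of the robot, y to its left, z up, the work surface at z = 0. Lengths are in m, angles in rad, forces in N, time in s.
With the tool pointing down it reaches from about 0.275 to 0.725 m from the base axis. Payload 15.9 kg.
Tool frame: the origin (TCP) lies between the finger pads; the fingertips stand manip.tcp_to_tips ahead of it and the grasp point (between the pads) lies 2 mm behind it (manip.tcp_to_tips is the distance from the TCP to the fingertips, in m); z points along the fingers, y is the line along which they close (so a half turn about z gives the same grasp; the last joint's range is limited). The gripper opens to 85 mm and grips with 20 to 120 N. Pads are 22 mm wide; open, the fingers measure 114 mm over their backs; the gripper's body (76 mm by 85 mm) begins 54 mm behind the grasp point. The pads swing forward as they close: fully open they stand 13 mm farther back than shut.
Start: joints at [1.263, 0.213, -0.034, 1.323, 0, 1.571], TCP at [0.151, 0.476, 0.248] pointing down, gripper open.
Joint ranges: [-2.98, 2.98], [-0.74, 1.72], [-1.14, 1.35], [-2.1, 2.04], [-1.57, 1.44], [-3.14, 3.14]. Speed limits (rad/s): [1.89, 1.89, 2.39, 2.57, 3.14, 3.14].

### API

Orientations are given as a rotation vector (axis times angle).
In Python, from station import readout, eyes, job, masks_of, manip gives the robot as it stands.
- The arm moves only by the tool apply_moves, never from a script. Its argument "increments" is a list of rows, each a list of 7 numbers: the shift along the tool's x, y, z in m, then the turn, a rotation vector about the tool's x, y, z in rad, then the finger opening in m, from 0 to 0.0854. A call has 1 to 12 rows; each row is the pose to reach, as a shift and turn from the pose commanded when the call began, along the tool's axes at that moment; what a row does not reach only later rows make up. A row lasts 1/10 s, in which the tool goes at most 50 mm and 8.59 degrees, less where a joint would pass 70% of its speed; a pose out of reach is approached as far as the arm can. A call with a gripper value outside its range is refused whole. The fingers move at their own pace and stop on an object; the grip force is fixed at half the most. Time passes only in rows, so rows that repeat a pose let the fingers close. It gives the time, the measured TCP pose, the force and the opening at its end, in the units of the state.
- readout.get_obs(): the state, without advancing time (a new reading comes with each control period).
- eyes.get_image(name): name is "scene" or "top"; returns the picture (480x640x3 uint8, red, green, blue); there is no depth.
- eyes.calibration(name): a dict with "fx", "fy", "cx", "cy" (pixels), "pose" (4x4, takes a point from camera to world coordinates). Camera axes: x right, y down, z forward; pixel columns grow to the right and rows downward; lengths in m; the calibration is good to about 2 mm. A picture is of the moment at which its call begins. calibration takes no time and is no camera call.
- job.sign_off(): hands the job in, once; it reports no verdict.
Trained networks look in the newest picture that a camera, given by its name, has taken for a name from the list of things; names that differ only in an ending like _2 or _b are one class to them, and where a whole thing is asked for, a point or a joint stands for the part that bears it (a point fixed in the world has none). Each returns a list of dicts, best first, with "confidence" (0 to 1); they miss things now and then, are a little off and sometimes report something else, mostly with a low value. They report only what shows in the picture. A call takes as long as a camera call.
- masks_of(camera, label): "region" (480x640 bool, what is visible of it) and "location" ([column, row] in pixels, amid what is visible of it).
The state is a dict: "time_s": time; "joint_positions": joint angles; "dq": joint speeds; "tau": joint torques, N m; "eef_pos": TCP position; "eef_rot": TCP orientation; "contact_force": force on the tool from outside, world axes, zero at the start; "wrist_torque": the same for the moment, N m; "finger_gap": opening from 0.0 (shut) to 1.0 (fully open).
Only numpy, scipy, OpenCV 4.12 (cv2) and the standard library are available. Lean on these libraries where they do the work, as an engineer would, in place of code of your own. Each camera call takes 0.05 s, during which the arm holds its last target. There are 200 camera calls.

## Working session

There is one attempt and no reset: what is moved stays moved. The work goes in short steps, Python scripts to look and compute and a tool call to move; the robot and the scene stay as the last step left them, time stands still between calls to the robot, and variables do not carry over. Pictures are saved under pics/ and viewed, on a budget of 10 in all, crops included, one or two more only if the job needs it, and the job is handed in when it is done.

Besides the shell and the picture viewer there is one more tool, called after "Emit:" as name([rows], argument=value, ...), one row to a line, values as JSON. apply_moves: Moves the arm, as the interface text tells. Its arguments: {"type":"object","properties":{"increments":{"type":"array"}},"required":["increments"]}

```bash
mkdir -p pics; ls; python3 - <<'E'
from station import readout, eyes, job, masks_of, manip
import cv2,numpy as np
np.set_printoptions(precision=4,suppress=True)
print(readout.get_obs()); print(manip.tcp_to_tips)
for n in("scene","top"):
    c=eyes.calibration(n);print(n,c)
    cv2.imwrite(f"pics/{n}0.png",eyes.get_image(n)[:,:,::-1])
    for l in("slot_plate","tilt_table","vice","stud_long","stud_short","rack","vial_red","vial_blue","petri_dish"):
        print(l,[(round(float(d["confidence"]),2),np.round(d["location"],1),int(d["region"].sum())) for d in masks_of(n,l)])
E
```

```text
pics
{'time_s': 0.0, 'joint_positions': array([ 1.263 ,  0.2133, -0.0351,  1.3235,  0.    ,  1.5708]), 'dq': array([-0.0008,  0.0006, -0.0003, -0.0003,  0.0016,  0.0003]), 'tau': array([ -0.0038, -68.6154,  48.7121,   0.0178,  -0.0002,  -0.    ]), 'eef_pos': array([0.1514, 0.4762, 0.2478]), 'eef_rot': array([-0.4815, -3.1043,  0.0017]), 'contact_force': array([-0.1647,  0.7406, -0.3242]), 'wrist_torque': array([0.0212, 0.0011, 0.0092]), 'finger_gap': 1.001390464251886}
0.017
scene {'fx': 447.7549452817051, 'fy': 447.7549452817051, 'cx': 311.0677272516504, 'cy': 235.5661597797855, 'pose': array([[ 0.6965, -0.335 ,  0.6346, -0.259 ],
       [-0.7174, -0.3024,  0.6276, -0.8039],
       [-0.0183, -0.8924, -0.4509,  0.6348],
       [ 0.    ,  0.    ,  0.    ,  1.    ]])}
slot_plate [(0.9, array([315.1, 245.1]), 1745)]
tilt_table [(0.9, array([315.7, 254.2]), 3160), (0.67, array([220.2, 207.3]), 93), (0.44, array([316., 245.]), 1707)]
vice [(0.97, array([407.5, 319.3]), 1441)]
stud_long [(0.48, array([217.1, 203.6]), 75)]
stud_short [(0.44, array([232.3, 212.3]), 70), (0.3, array([405.9, 3
[... 219 characters left out ...]
238.7238300264778, 'pose': array([[-0.0292, -0.9896,  0.141 ,  0.3689],
       [-0.9994,  0.0315,  0.0143, -0.0387],
       [-0.0185, -0.1405, -0.9899,  1.0763],
       [ 0.    ,  0.    ,  0.    ,  1.    ]])}
slot_plate [(0.62, array([317.7, 230.1]), 3434)]
tilt_table [(0.63, array([316.9, 239.3]), 5013)]
vice [(0.65, array([471. , 261.9]), 1324), (0.59, array([172.2, 246.8]), 1237)]
stud_long [(0.5, array([385.4, 179.5]), 495), (0.44, array([144.4, 244.9]), 157)]
stud_short []
rack [(0.91, array([169.8, 248.9]), 1253)]
vial_red [(0.41, array([225.5, 202.1]), 124)]
vial_blue [(0.5, array([389.3, 272.1]), 86), (0.45, array([144.2, 246.7]), 169)]
petri_dish [(0.74, array([386.5, 178.9]), 504)]
```

```bash
python3 - <<'E'
import cv2
t=cv2.imread("pics/top0.png");s=cv2.imread("pics/scene0.png")
cv2.imwrite("pics/t1.png",cv2.resize(t[140:340,110:510],(800,400),interpolation=cv2.INTER_CUBIC))
cv2.imwrite("pics/s1.png",cv2.resize(s[150:390,180:480],(750,600),interpolation=cv2.INTER_CUBIC))
E
```

```text
(no output)
```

View pics/t1.png

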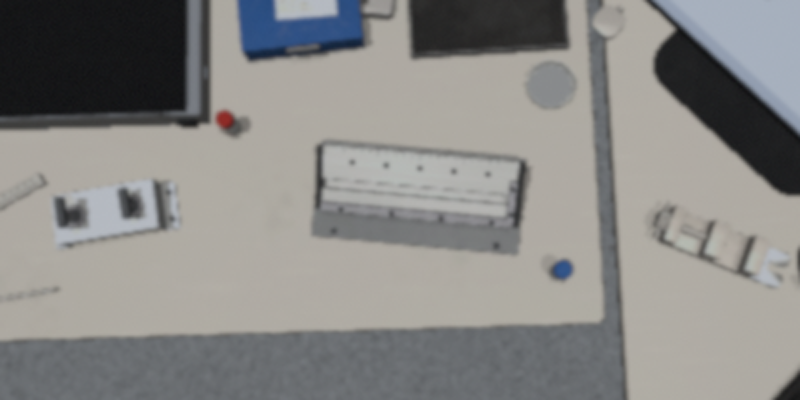

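View pics/s1.png

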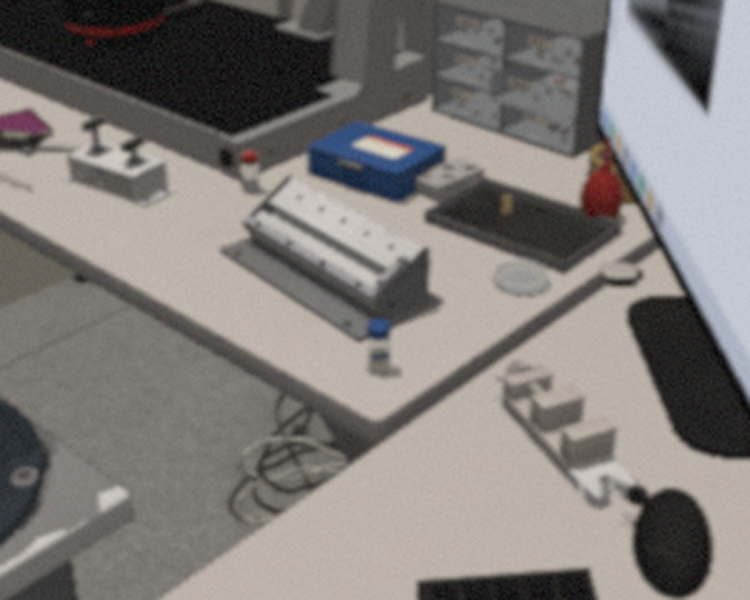

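The top crop shows the rack at left (bars at crop (68,212) and (130,203)), the table in the centre, the vice at right with its screw end at (665,220) and fork at (775,265), red vial (225,118), blue vial (562,270) and dish (550,85). The scene crop shows the left-hand rack stud standing taller, so that is the long one. Next I fit poses by model.

```bash
cat > h.py <<'E'
import numpy as np, cv2
from scipy.spatial.transform import Rotation as R
from scipy.optimize import minimize
def box(x0,x1,y0,y1,z0,z1): return np.array([[x,y,z] for x in(x0,x1) for y in(y0,y1) for z in(z0,z1)])/1000.
PL=[box(-40,40,-123,123,-20,0),box(-32,-22,-115,115,0,8),box(-22,26,-115,-107,0,10)]
VI=[box(-22,22,-50,65,0,16),box(-22,22,47,65,0,44),box(-22,22,-3,17,0,44),box(-22,22,-50,-36,0,30),box(-8,8,-65,-50,15,39),
    box(-24,24,-63,-58,25,29),box(-22,-5.5,65,103,0,12),box(5.5,22,65,103,0,12)]
RK=[box(-30,30,-62,62,38,40),box(-30,30,-78,78,0,2)]
def T(p,kind):
    M=np.eye(4)
    if kind=="plate": M[:3,:3]=(R.from_euler("z",p[3])*R.from_euler("y",-np.pi/6)).as_matrix(); M[:3,3]=p[:3]
    else: M[:3,:3]=R.from_euler("z",p[2]).as_matrix(); M[:2,3]=p[:2]
    return M
def proj(cal,P):
    C=np.linalg.inv(cal["pose"]); q=np.atleast_2d(P)@C[:3,:3].T+C[:3,3]
    return np.c_[cal["fx"]*q[:,0]/q[:,2]+cal["cx"],cal["fy"]*q[:,1]/q[:,2]+cal["cy"]]
def at(M,P): return np.atleast_2d(P)@M[:3,:3].T+M[:3,3]
def ray(cal,uv,z):
    d=cal["pose"][:3,:3]@[(uv[0]-cal["cx"])/cal["fx"],(uv[1]-cal["cy"])/cal["fy"],1]; o=cal["pose"][:3,3]
    return o+d*(z-o[2])/d[2]
def sil(cal,M,boxes,s=4):
    m=np.zeros((480*s,640*s),np.uint8)
    for b in boxes:
        h=cv2.convexHull((proj(cal,at(M,b))*s+s/2).astype(np.float32))
        cv2.fillConvexPoly(m,np.round(h).astype(np.int32),1)
    return cv2.resize(m.astype(np.float32),(640,480),interpolation=cv2.INTER_AREA)
def draw(im,cal,M,boxes,u0,v0,k,col=(0,0,255)):
    for b in boxes:
        q=(proj(cal,at(M,b))-[u0,v0]+.5)*k
        for i in range(8):
            for j in(1,2,4):
                if not i&j: cv2.line(im,tuple(np.int32(np.round(q[i]*8))),tuple(np.int32(np.round(q[i|j]*8))),col,1,cv2.LINE_AA,3)
E
cat > fit.py <<'E'
from h import *
from station import eyes, masks_of
cal={n:eyes.calibration(n) for n in("scene","top")}
im={n:np.mean([eyes.get_image(n).astype(float) for _ in range(5)],0) for n in cal}
mk={}
for n in cal:
    for l in("slot_plate","tilt_table","vice","rack"):
        r=masks_of(n,l)
        if r: mk[n,l]=r[0]["region"].astype(np.float32)
np.savez("obs.npz",**{n:im[n] for n in im},**{f"{a}_{b}":m for (a,b),m in mk.items()})
def fit(p0,kind,boxes,label,step):
    def cost(p):
        return sum(np.abs(sil(cal[n],T(p,kind),boxes)-cv2.GaussianBlur(mk[n,label],(0,0),.6)).sum()/mk[n,label].sum() for n in cal if (n,label) in mk)
    p0=np.array(p0,float); best=None
    for _ in range(3):
        S=np.vstack([p0]+[p0+np.eye(len(p0))[i]*step[i] for i in range(len(p0))])
        r=minimize(cost,p0,method="Nelder-Mead",options=dict(initial_simplex=S,maxiter=150)); p0=r.x
    return r.x,r.fun
c=cal["top"]
v=ray(c,(470,262),.02); print(v)
for y in(np.pi+.3,):
    # vice y axis from screw px(441,250) to fork px(500,274)
    a,b=ray(c,(441,250),.02),ray(c,(500,274),.01); yaw=np.arctan2(-(b-a)[0],(b-a)[1]); m=(a+b)/2; print("vice",fit([m[0],m[1],yaw],"v",VI,"vice",[.01,.01,.1]))
r=ray(c,(167,246),.04); a,b=ray(c,(138,250),.04),ray(c,(189,241),.04)
yaw=np.arctan2(-(a-b)[0],(a-b)[1]); print("rack",fit([r[0],r[1],yaw],"r",RK,"rack",[.01,.01,.05]))
a,b=ray(c,(271,222),.08),ray(c,(370,232),.08); m=(a+b)/2;yaw=np.arctan2(-(a-b)[0],(a-b)[1])
print(m,yaw); print("plate",fit([m[0],m[1],.07,yaw],"plate",PL,"slot_plate",[.01,.01,.01,.05]))
for l,uv in(("red",(222,200)),("blue",(391,275)),("dish",(386,182))): print(l,ray(c,uv,.014 if l=="dish" else .05))
E
python3 fit.py
```

```text
[ 0.45139929 -0.3865811   0.02      ]
vice (array([ 0.46003054, -0.3702721 ,  2.71277912]), np.float64(0.17853671312332153))
rack (array([0.51404181, 0.35034766, 0.13889529]), np.float64(0.9240736961364746))
[ 0.53802262 -0.03043616  0.08      ] -0.1343324175739323
plate (array([ 0.532279  , -0.01985073,  0.04889105, -0.13010359]), np.float64(0.2713772654533386))
red [0.61652352 0.20421462 0.05      ]
blue [ 0.42437737 -0.19146155  0.05      ]
dish [ 0.65730466 -0.19654688  0.014     ]
```

```bash
cat > ov.py <<'E'
from h import *
from station import eyes
import sys
def tiles(out,items,k=5,w=400,h=300):
    o=np.load("obs.npz"); ts=[]
    for n,u0,v0,kk,L in items:
        c=eyes.calibration(n); im=o[n][v0:v0+int(h/kk)+1,u0:u0+int(w/kk)+1,::-1]
        t=cv2.resize(im.astype(np.uint8),None,fx=kk,fy=kk,interpolation=cv2.INTER_CUBIC)[:h,:w].copy()
        t=cv2.convertScaleAbs(t,alpha=1.0)
        for M,b,col in L: draw(t,c,M,b,u0,v0,kk,col)
        ts.append(t)
    cv2.imwrite(out,np.vstack([np.hstack(ts[:2]),np.hstack(ts[2:])]))
E
python3 - <<'E'
from ov import *
P=T([.5323,-.0199,.0489,-.1301],"plate");V=T([.4600,-.3703,2.713],"v")
L=[(P,PL,(0,0,255))];K=[(V,VI,(0,0,255))]
tiles("pics/o1.png",[("top",263,205,3.6,L),("scene",262,212,3.8,L),("top",430,230,5,K),("scene",372,285,4,K)])
K=T([.514,.350,.139],"r")
tiles("pics/o2.png",[("top",125,215,5,[(K,RK,(0,0,255))]),("scene",200,185,6,[(K,RK,(0,0,255))]),("top",130,220,8,[]),("scene",205,190,9,[])])
E
```

```text
(no output)
```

View pics/o1.png

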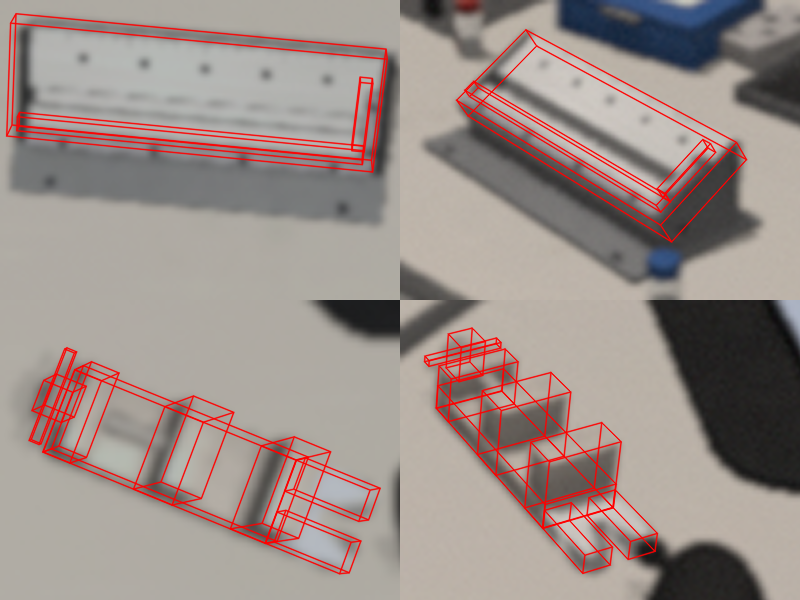

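View pics/o2.png

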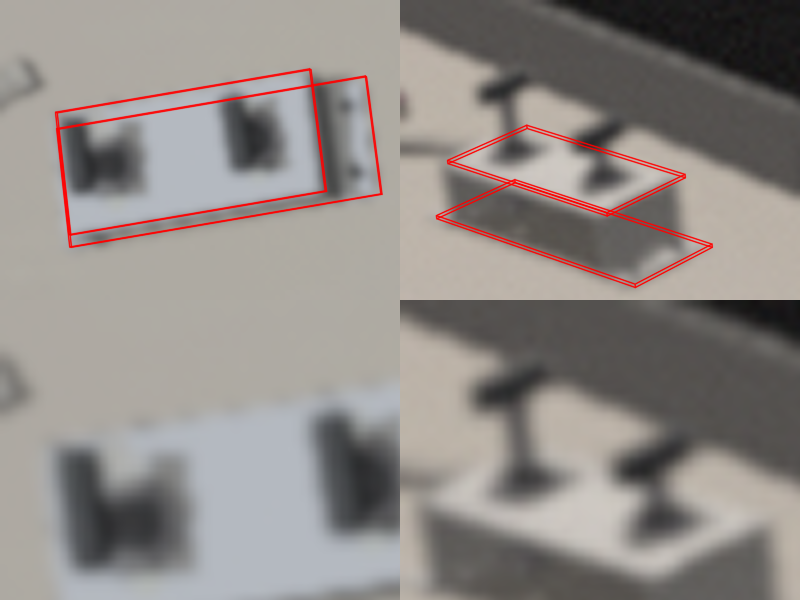

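```bash
cat > fit2.py <<'E'
from h import *
from ov import tiles
from station import eyes
cal={n:eyes.calibration(n) for n in("scene","top")}; o=np.load("obs.npz")
def bx(t): return [box(-40,40,-115,115,-1000*t,0),box(-32,-22,-115,115,0,8),box(-22,26,-115,-107,0,10)]
def go(tag,names,p0):
    m={n:cv2.GaussianBlur(o[f"{n}_slot_plate"],(0,0),.6) for n in names}
    def cost(p): return sum(np.abs(sil(cal[n],T(p[:4],"plate"),bx(p[4]))-m[n]).sum()/m[n].sum() for n in names)
    p=np.array(p0)
    for _ in range(3):
        S=np.vstack([p]+[p+np.eye(5)[i]*[.006,.006,.006,.03,.005][i] for i in range(5)])
        r=minimize(cost,p,method="Nelder-Mead",options=dict(initial_simplex=S,maxiter=200)); p=r.x
    print(tag,r.x.round(4),r.fun); return p
p=go("both",("scene","top"),[.535,-.023,.06,-.13,.022])
go("both2",("scene","top"),[.54,-.028,.075,-.12,.022])
for n in cal:
    b=o[f"{n}_slot_plate"]; ys,xs=np.nonzero(b); print(n,xs.min(),xs.max(),ys.min(),ys.max())
L=[(T(p[:4],"plate"),bx(p[4]),(0,0,255))]
c=[cv2.resize(o["top"][213:263,262:376,::-1].astype(np.uint8),(800,350),interpolation=cv2.INTER_CUBIC)]
t=cv2.resize(o["scene"][215:281,270:356,::-1].astype(np.uint8),None,fx=3.78,fy=3.78,interpolation=cv2.INTER_CUBIC)[:250]
t2=t.copy(); draw(t2,cal["scene"],L[0][0],L[0][1],270,215,3.78)
t3=np.zeros((250,800,3),np.uint8); t3[:,:t.shape[1]]=t; t3[:,400:400+t.shape[1]]=t2
draw(c[0],cal["top"],L[0][0],L[0][1],262,213,800/114)
cv2.imwrite("pics/o3.png",np.vstack([c[0],t3]))
E
python3 fit2.py
```

```text
both [ 0.5296 -0.0263  0.0514 -0.1246  0.0238] 0.16670724749565125
both2 [ 0.5296 -0.026   0.0513 -0.1279  0.0226] 0.1637314260005951
scene 279 348 221 272
top 271 368 210 252Traceback (most recent call last):
  File "fit2.py", line 22, in <module>
    t3=np.zeros((250,800,3),np.uint8); t3[:,:t.shape[1]]=t; t3[:,400:400+t.shape[1]]=t2
                                       ~~^^^^^^^^^^^^^^^
ValueError: could not broadcast input array from shape (249,325,3) into shape (250,325,3)
```

```bash
sed -i 's/np.zeros((250,/np.zeros((t.shape[0],/; s/^go("both2"/p=go("both2"/' fit2.py; python3 fit2.py | tail -1
```

```text
top 271 368 210 252
```

View pics/o3.png

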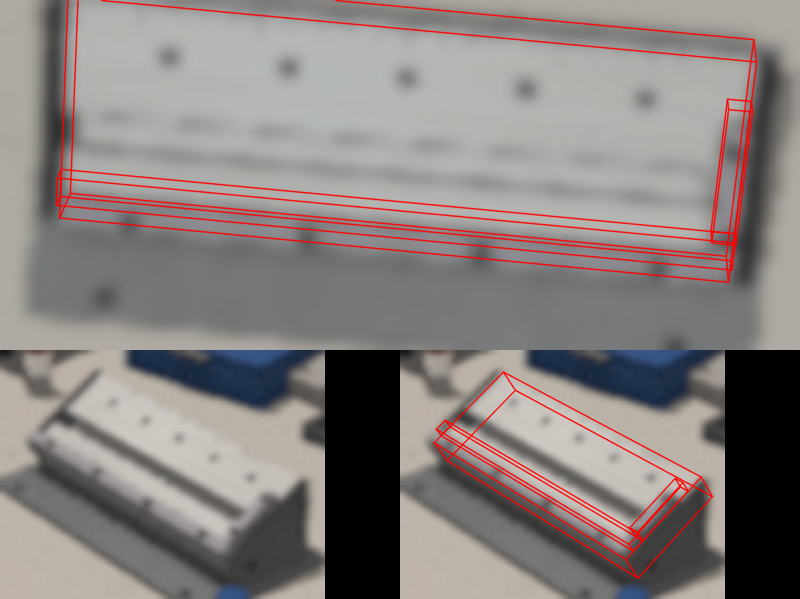

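The top view shows the slot and ledge lines a few pixels below the model and less slanted, so the plate pose is still off. I'll rectify both views into plate coordinates to correct it.

```bash
cat > rect.py <<'E'
from h import *
from station import eyes
import sys
def rect(p,out):
    o=np.load("obs.npz"); ts=[]
    for n in("top","scene"):
        # image col: y from +130 (left) to -130 ; row: x from +50 (top) to -50 ; 3px/mm
        Y,X=np.meshgrid(np.linspace(.13,-.13,780),np.linspace(.05,-.05,300))
        P=np.c_[X.ravel(),Y.ravel(),0*X.ravel()]
        uv=proj(eyes.calibration(n),at(T(p,"plate"),P)).astype(np.float32)
        im=cv2.remap(o[n][:,:,::-1].astype(np.float32),uv[:,0].reshape(X.shape),uv[:,1].reshape(X.shape),cv2.INTER_CUBIC)
        g=im.mean(2)
        for nm,a,b in(("L",.10,.03),("R",-.03,-.10)):
            c0,c1=int((.13-a)*3000),int((.13-b)*3000); pr=g[:,c0:c1].mean(1)
            print(n,nm,[int(v) for v in pr[0:300:6]])
        pr=g[int((.05-.035)*3000):int((.05-.012)*3000)].mean(0); print(n,"y hi",[int(v) for v in pr[12:90:6]],[int(v) for v in pr[690:768:6]])
        t=np.clip(im,0,255).astype(np.uint8).copy()
        for x in(40,7,-7,-22,-32,-40): r=int((50-x)*3); cv2.line(t,(0,r),(25,r),(0,0,255),1); cv2.line(t,(755,r),(779,r),(0,0,255),1)
        for y in(123,115,0,-107,-115,-123): r=int((130-y)*3); cv2.line(t,(r,0),(r,20),(0,0,255),1); cv2.line(t,(r,280),(r,299),(0,0,255),1)
        ts.append(t)
    cv2.imwrite(out,np.vstack(ts))
rect(np.array(eval(sys.argv[1])),sys.argv[2])
E
python3 rect.py "[.5296,-.026,.0513,-.1279]" pics/r1.png
```

```text
top L [159, 146, 132, 127, 136, 152, 167, 175, 178, 180, 180, 179, 176, 172, 170, 172, 176, 178, 179, 179, 179, 180, 180, 178, 172, 165, 164, 169, 175, 174, 165, 153, 152, 162, 170, 173, 173, 173, 169, 159, 144, 134, 133, 135, 133, 128, 121, 113, 110, 112]
top R [154, 138, 125, 125, 137, 155, 168, 174, 176, 176, 175, 174, 170, 167, 166, 170, 175, 177, 178, 177, 176, 176, 175, 173, 167, 162, 165, 171, 175, 172, 162, 153, 158, 169, 176, 179, 179, 178, 172, 158, 141, 132, 131, 133, 131, 126, 120, 115, 114, 116]
top y hi [154, 133, 104, 74, 74, 106, 144, 168, 176, 178, 179, 179, 179] [175, 175, 173, 169, 165, 161, 151, 128, 95, 66, 59, 76, 97]
scene L [171, 176, 177, 177, 178, 181, 186, 191, 194, 196, 196, 195, 193, 190, 187, 187, 189, 192, 194, 195, 195, 196, 196, 196, 192, 179, 154, 125, 103, 94, 100, 118, 143, 167, 182, 188, 189, 187, 182, 173, 161, 150, 143, 135, 121, 102, 87, 80, 77, 72]
scene R [177, 177, 177, 177, 178, 180, 183, 186, 189, 191, 192, 191, 189, 186, 182, 183, 186, 190, 192, 192, 192, 191, 192, 191, 187, 171, 144, 115, 98, 95, 105, 127, 155, 177, 189, 194, 194, 193, 187, 175, 161, 151, 145, 135, 117, 96, 84, 80, 75, 68]
scene y hi [156, 141, 125, 113, 113, 126, 145, 164, 179, 188, 193, 194, 195] [178, 173, 169, 167, 164, 160, 153, 140, 119, 95, 75, 64, 62]
```

View pics/r1.png

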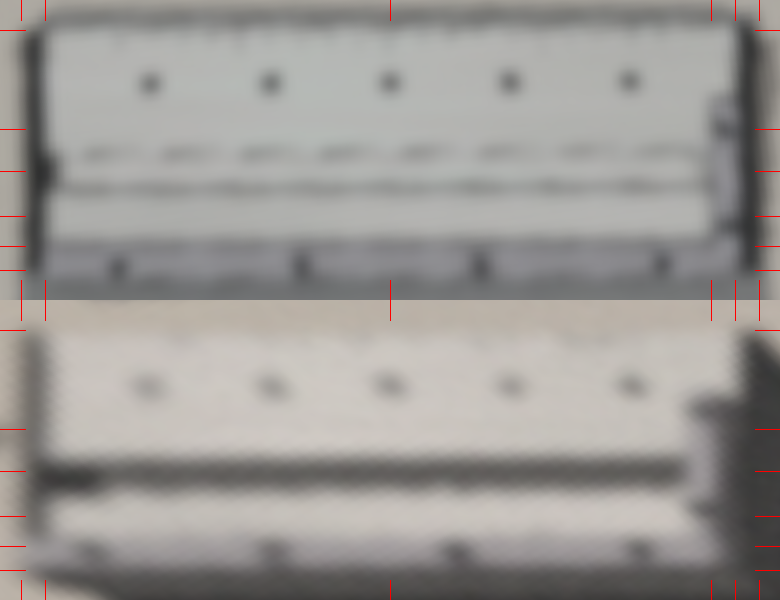

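The rectified views show that the 80 mm plate spans x = -32..48, with the ledge on the very edge. Features are offset about -7.2 mm (top) and -9.7 mm (scene) along x. I'll check with a refit, and triangulate the stud bars.

```bash
cat > fit3.py <<'E'
from h import *
from station import eyes
from scipy.optimize import least_squares
cal={n:eyes.calibration(n) for n in("scene","top")}; o=np.load("obs.npz")
def tri(a,b):
    f=lambda X:np.r_[proj(cal["top"],X)[0]-a,proj(cal["scene"],X)[0]-b]
    r=least_squares(f,[.5,.3,.08]); return r.x,r.fun
print("long",tri([140.2,246.2],[217.2,199.8])); print("short",tri([172.2,241.2],[233,207.8]))
# rack top plate by colour mask in top view
g=o["top"].mean(2)
a=ray(cal["top"],(130+75/8,220+150/8),.087);b=ray(cal["top"],(130+90/8,220+272/8),.087);print("bar yaw",np.arctan2((a-b)[1],(a-b)[0]))
def bx(t): return [box(-32,48,-115,115,-1000*t,0),box(-32,-22,-115,115,0,8),box(-22,26,-115,-107,0,10)]
m={n:cv2.GaussianBlur(o[f"{n}_slot_plate"],(0,0),.6) for n in cal}
def cost(p): return sum(np.abs(sil(cal[n],T(p[:4],"plate"),bx(p[4]))-m[n]).sum()/m[n].sum() for n in cal)
p=np.array([.524,-.025,.045,-.124,.022]); print(cost(p))
for _ in range(3):
    S=np.vstack([p]+[p+np.eye(5)[i]*[.006,.006,.006,.03,.005][i] for i in range(5)])
    r=minimize(cost,p,method="Nelder-Mead",options=dict(initial_simplex=S,maxiter=200)); p=r.x
print(p.round(4),r.fun)
E
python3 fit3.py
```

```text
long (array([0.50693405, 0.38799607, 0.07644224]), array([-0.01731881,  0.02459788,  0.04341963,  0.00126165]))
short (array([0.51800501, 0.31807199, 0.06406463]), array([-0.04618433,  0.06348438,  0.10925719, -0.0001897 ]))
bar yaw 0.14925576247960046
0.1804798
[ 0.5248 -0.0248  0.0459 -0.1254  0.0196] 0.16251477599143982
```

```bash
cat > k.py <<'E'
from h import *
from station import readout,eyes
np.set_printoptions(precision=4,suppress=True)
PLATE=T([.5245,-.0248,.0455,-.1245],"plate"); VICE=T([.4600,-.3703,2.713],"v")
def down(h): # tool z down, tool x heading h
    x=np.array([np.cos(h),np.sin(h),0]); z=np.array([0,0,-1.]); return np.c_[x,np.cross(z,x),z]
def onplate(sgn): # tool z = -plate z, tool x = sgn*plate y
    z=-PLATE[:3,2]; x=sgn*PLATE[:3,1]; return np.c_[x,np.cross(z,x),z]
def rel(pos,Rt,frm=None):
    o=readout.get_obs(); R0=R.from_rotvec(o["eef_rot"]).as_matrix(); p0=o["eef_pos"]
    if frm is not None: p0,R0=frm
    return np.r_[R0.T@(np.array(pos)-p0),R.from_matrix(R0.T@Rt).as_rotvec()].round(4)
def inplate():
    o=readout.get_obs(); return (o["eef_pos"]-PLATE[:3,3])@PLATE[:3,:3]*1000, o["contact_force"]@PLATE[:3,:3]
E
python3 - <<'E'
from k import *
g=at(VICE,[0,.007,.034])[0]; print(g)
print(rel([.42,.0,.27],down(2.0)),rel([g[0],g[1],.17],down(1.142)))
c=eyes.calibration("top"); print(ray(c,[140.2,246.2],.085),ray(c,[172.2,241.2],.072))
E
```

```text
[ 0.4571 -0.3767  0.034 ]
[-0.4003 -0.3727 -0.0217  0.0001  0.      0.8338] [-0.5497 -0.7205  0.0783  0.0001 -0.      1.6918]
[0.5058 0.3843 0.085 ] [0.517  0.3152 0.072 ]
```

Emit:
apply_moves([
  [-0.4, -0.373, -0.022, 0, 0, 0.83, 0.0854],
  [-0.4, -0.373, -0.022, 0, 0, 0.83, 0.0854],
  [-0.4, -0.373, -0.022, 0, 0, 0.83, 0.0854],
  [-0.4, -0.373, -0.022, 0, 0, 0.83, 0.0854],
  [-0.4, -0.373, -0.022, 0, 0, 0.83, 0.0854],
  [-0.4, -0.373, -0.022, 0, 0, 0.83, 0.0854],
  [-0.4, -0.373, -0.022, 0, 0, 0.83, 0.0854],
  [-0.4, -0.373, -0.022, 0, 0, 0.83, 0.0854],
  [-0.55, -0.72, 0.02, 0, 0, 1.692, 0.0854],
  [-0.55, -0.72, 0.078, 0, 0, 1.692, 0.0854],
  [-0.55, -0.72, 0.078, 0, 0, 1.692, 0.0854],
  [-0.55, -0.72, 0.078, 0, 0, 1.692, 0.0854],
])

```text
time_s: 3.1
eef_pos: [0.3883, -0.0629, 0.2325]
eef_rot: [2.4, 2.026, 0.001]
contact_force: [1.3, 1.4, 0.4]
finger_gap: 0.999
```

```bash
python3 - <<'E'
from k import *
o=readout.get_obs(); print(o["time_s"],o["eef_pos"],o["joint_positions"])
g=at(VICE,[0,.007,.034])[0]
print(rel([g[0],g[1],.17],down(1.142)))
E
```

```text
3.1 [ 0.3883 -0.0629  0.2325] [-0.1605 -0.0025 -0.3175  1.2549  0.0001  1.5792]
[-0.2978  0.1205  0.0626  0.0009 -0.0002  0.2599]
```

Emit:
apply_moves([
  [-0.298, 0.1205, 0.02, 0, 0, 0.26, 0.0854],
  [-0.298, 0.1205, 0.02, 0, 0, 0.26, 0.0854],
  [-0.298, 0.1205, 0.03, 0, 0, 0.26, 0.0854],
  [-0.298, 0.1205, 0.04, 0, 0, 0.26, 0.0854],
  [-0.298, 0.1205, 0.062, 0, 0, 0.26, 0.0854],
  [-0.298, 0.1205, 0.062, 0, 0, 0.26, 0.0854],
  [-0.298, 0.1205, 0.062, 0, 0, 0.26, 0.0854],
  [-0.298, 0.1205, 0.062, 0, 0, 0.26, 0.0854],
  [-0.298, 0.1205, 0.062, 0, 0, 0.26, 0.0854],
  [-0.298, 0.1205, 0.062, 0, 0, 0.26, 0.0854],
  [-0.298, 0.1205, 0.062, 0, 0, 0.26, 0.0854],
  [-0.298, 0.1205, 0.062, 0, 0, 0.26, 0.0854],
])

```text
time_s: 4.3
eef_pos: [0.4593, -0.3737, 0.1713]
eef_rot: [2.636, 1.707, 0.0]
contact_force: [0.6, -0.4, -0.0]
finger_gap: 1.0
```

```bash
python3 - <<'E'
from k import *
o=readout.get_obs(); print(o["time_s"],o["eef_pos"],o["joint_positions"])
g=at(VICE,[0,.007,.034])[0]
print(rel(g,down(1.142)))
E
```

```text
4.3 [ 0.4593 -0.3737  0.1713] [-0.683   0.4253  0.0647  1.2093  0.      1.3095]
[-0.0036 -0.0009  0.1373  0.0009  0.0002  0.0071]
```

Emit:
apply_moves([
  [-0.0036, -0.001, 0.04, 0, 0, 0.007, 0.0854],
  [-0.0036, -0.001, 0.08, 0, 0, 0.007, 0.0854],
  [-0.0036, -0.001, 0.11, 0, 0, 0.007, 0.0854],
  [-0.0036, -0.001, 0.13, 0, 0, 0.007, 0.0854],
  [-0.0036, -0.001, 0.137, 0, 0, 0.007, 0.0854],
  [-0.0036, -0.001, 0.137, 0, 0, 0.007, 0.07],
  [-0.0036, -0.001, 0.137, 0, 0, 0.007, 0.02],
  [-0.0036, -0.001, 0.137, 0, 0, 0.007, 0.02],
  [-0.0036, -0.001, 0.137, 0, 0, 0.007, 0.02],
  [-0.0036, -0.001, 0.137, 0, 0, 0.007, 0.02],
  [-0.0036, -0.001, 0.137, 0, 0, 0.007, 0.02],
  [-0.0036, -0.001, 0.137, 0, 0, 0.007, 0.02],
])

```text
time_s: 5.5
eef_pos: [0.4573, -0.3776, 0.0351]
eef_rot: [2.642, 1.696, 0.001]
contact_force: [-0.3, 0.9, 7.7]
finger_gap: 0.493
```

```bash
python3 - <<'E'
from k import *
o=readout.get_obs(); print(o["time_s"],o["eef_pos"],o["joint_positions"],o["finger_gap"]*85.4)
E
```

```text
5.5 [ 0.4573 -0.3776  0.0351] [-0.6903  0.5222 -0.1455  0.9009  0.0001  1.3101] 42.12537295795129
```

```bash
python3 - <<'E'
from k import *
print(rel([.43,-.25,.25],down(2.55)))
E
```

```text
[ 0.1046 -0.0775 -0.2151  0.0014  0.0019 -1.4087]
```

Emit:
apply_moves([
  [0, 0, -0.03, 0, 0, 0, 0.02],
  [0, 0, -0.07, 0, 0, 0, 0.02],
  [0, 0, -0.11, 0, 0, 0, 0.02],
  [0.02, -0.02, -0.15, 0, 0, -0.1, 0.02],
  [0.04, -0.04, -0.19, 0, 0, -0.25, 0.02],
  [0.07, -0.06, -0.215, 0, 0, -0.4, 0.02],
  [0.105, -0.0775, -0.215, 0, 0, -0.55, 0.02],
  [0.105, -0.0775, -0.215, 0, 0, -0.7, 0.02],
  [0.105, -0.0775, -0.215, 0, 0, -0.84, 0.02],
  [0.105, -0.0775, -0.215, 0, 0, -0.99, 0.02],
  [0.105, -0.0775, -0.215, 0, 0, -1.14, 0.02],
  [0.105, -0.0775, -0.215, 0, 0, -1.28, 0.02],
])

```text
time_s: 6.7
eef_pos: [0.4298, -0.2493, 0.2492]
eef_rot: [1.098, 2.943, -0.0]
contact_force: [0.5, -0.1, -4.5]
finger_gap: 0.491
```

```bash
python3 - <<'E'
from k import *
o=readout.get_obs(); print(o["time_s"],o["eef_pos"],o["joint_positions"],o["finger_gap"]*85.4,o["contact_force"],o["wrist_torque"])
p=at(PLATE,[.006,-.042,.034+.08])[0]; print(p)
print(rel(p+[-.02,0,.05],down(1.142+2.7)),rel(p,onplate(-1)),rel(p,down(-1.695)))
E
```

```text
6.7 [ 0.4298 -0.2493  0.2492] [-0.5256  0.2058 -0.0412  1.3233  0.      0.1885] 41.9180869151748 [ 0.4906 -0.0862 -4.5131] [0.0458 0.0765 0.0415]
[ 0.4679 -0.06    0.1472]
[ 0.1103  0.1548  0.0519 -0.0003  0.0005 -1.4145] [ 0.0952  0.1679  0.1019  0.3003 -0.5627 -2.1018] [ 0.0952  0.1679  0.1019 -0.0005  0.0004 -2.1607]
```

Emit:
apply_moves([
  [0.01, 0.02, 0, 0, 0, -0.15, 0.02],
  [0.03, 0.04, 0, 0, 0, -0.3, 0.02],
  [0.05, 0.06, 0, 0, 0, -0.45, 0.02],
  [0.07, 0.08, 0, 0, 0, -0.6, 0.02],
  [0.09, 0.11, 0.01, 0, 0, -0.74, 0.02],
  [0.11, 0.14, 0.02, 0, 0, -0.89, 0.02],
  [0.11, 0.155, 0.03, 0, 0, -1.03, 0.02],
  [0.11, 0.155, 0.04, 0, 0, -1.18, 0.02],
  [0.11, 0.155, 0.05, 0, 0, -1.33, 0.02],
  [0.11, 0.155, 0.05, 0, 0, -1.47, 0.02],
  [0.11, 0.155, 0.05, 0, 0, -1.62, 0.02],
  [0.11, 0.155, 0.05, 0, 0, -1.76, 0.02],
])

```text
time_s: 7.9
eef_pos: [0.4494, -0.0603, 0.1991]
eef_rot: [-1.569, 2.721, -0.001]
contact_force: [0.0, 0.3, -4.6]
finger_gap: 0.487
```

```bash
python3 - <<'E'
from k import *
o=readout.get_obs(); print(o["time_s"],o["eef_pos"],o["joint_positions"])
p=at(PLATE,[.006,-.042,.034+.05])[0]
print(rel(p+[-.01,0,.02],onplate(-1)),rel(p,onplate(-1)))
E
```

```text
7.9 [ 0.4494 -0.0603  0.1991] [-0.1334  0.1329 -0.2564  1.181  -0.     -1.1792]
[-0.0103 -0.021   0.0578  0.516  -0.1048 -0.3912] [-0.0153 -0.0296  0.0778  0.516  -0.1048 -0.3912]
```

Emit:
apply_moves([
  [0, 0, 0, 0.13, -0.026, -0.1, 0.02],
  [0, 0, 0, 0.26, -0.052, -0.2, 0.02],
  [-0.005, -0.01, 0.02, 0.39, -0.079, -0.3, 0.02],
  [-0.01, -0.021, 0.04, 0.516, -0.105, -0.391, 0.02],
  [-0.0153, -0.0296, 0.078, 0.516, -0.105, -0.391, 0.02],
  [-0.0153, -0.0296, 0.078, 0.516, -0.105, -0.391, 0.02],
  [-0.0153, -0.0296, 0.078, 0.516, -0.105, -0.391, 0.02],
  [-0.0153, -0.0296, 0.078, 0.516, -0.105, -0.391, 0.02],
])

```text
time_s: 8.7
eef_pos: [0.4828, -0.0622, 0.1213]
eef_rot: [-1.808, 2.064, -0.551]
contact_force: [0.6, 0.1, -4.4]
finger_gap: 0.486
```

```bash
python3 - <<'E'
from k import *
from station import masks_of
o=readout.get_obs(); print(o["time_s"],o["eef_pos"],o["joint_positions"],inplate())
cal={n:eyes.calibration(n) for n in("scene","top")}
ts=[]
for n,u0,v0,k in(("top",258,195,6.2),("scene",255,185,5)):
    im=np.mean([eyes.get_image(n).astype(float) for _ in range(3)],0).astype(np.uint8)[:,:,::-1]
    w,h=int(400/k*1.0)+1,int(500/k)+1
    w=int(800/k) if n=="top" else w
    t=cv2.resize(im[v0:v0+int(300/k),u0:u0+int(800/k)],None,fx=k,fy=k,interpolation=cv2.INTER_CUBIC)
    M=PLATE.copy(); M[:3,3]=o["eef_pos"]-PLATE[:3,:3]@np.array([0,.007,.034])
    draw(t,cal[n],M,VI,u0,v0,k)
    t=cv2.copyMakeBorder(t,0,300-t.shape[0],0,800-t.shape[1],cv2.BORDER_CONSTANT); ts.append(t)
cv2.imwrite("pics/c1.png",np.vstack(ts))
p=at(PLATE,[.004,-.046,.034+.006])[0]; print(rel(p,onplate(-1)))
E
```

```text
8.7 [ 0.4828 -0.0622  0.1213] [-0.127  -0.1267 -0.8921  0.2828 -0.0018 -1.5666] (array([  6.125 , -42.2905,  84.0347]), array([-1.6562,  0.204 , -4.1133]))
[ 0.0036  0.0026  0.0438 -0.0003 -0.0029 -0.0058]
```

View pics/c1.png

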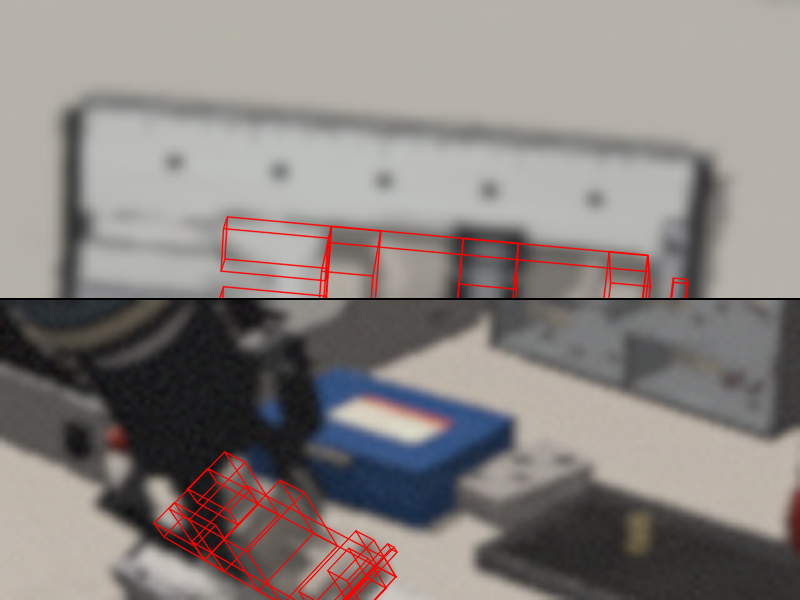

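The crops show the vice held as modelled, with the fingers on the middle jaw and the fork towards the left end of the table. Now I lower it.

Emit:
apply_moves([
  [0.001, 0.001, 0.02, 0, -0.003, -0.006, 0.02],
  [0.001, 0.001, 0.04, 0, -0.003, -0.006, 0.02],
  [0.001, 0.001, 0.043, 0, -0.003, -0.006, 0.02],
  [0.001, 0.001, 0.045, 0, -0.003, -0.006, 0.02],
  [0.001, 0.001, 0.046, 0, -0.003, -0.006, 0.02],
  [0.001, 0.001, 0.047, 0, -0.003, -0.006, 0.02],
])

```text
time_s: 9.6
eef_pos: [0.5052, -0.0661, 0.0804]
eef_rot: [-1.815, 2.055, -0.552]
contact_force: [-47.7, 5.9, 57.9]
finger_gap: 0.492
```

```bash
python3 - <<'E'
from k import *
print(inplate(),readout.get_obs()["wrist_torque"])
E
```

```text
(array([  5.2639, -43.3624,  37.2524]), array([-12.71  ,  -0.0524,  74.2028])) [0.4037 3.568  0.1083]
```

Emit:
apply_moves([
  [0, 0, -0.001, 0, 0, 0, 0.02],
  [0, 0, -0.001, 0, 0, 0, 0.02],
])

```text
time_s: 9.8
eef_pos: [0.5048, -0.066, 0.0811]
eef_rot: [-1.815, 2.055, -0.552]
contact_force: [0.6, 0.2, -4.2]
finger_gap: 0.492
```

```bash
python3 - <<'E'
from k import *
o=readout.get_obs();print(inplate(),o["wrist_torque"]@PLATE[:3,:3],o["eef_rot"],rel(o["eef_pos"],onplate(-1)))
E
```

```text
(array([  5.2717, -43.338 ,  38.0288]), array([-1.6442,  0.2879, -3.8904])) [-0.0789  0.9166  0.0459] [-1.8149  2.0553 -0.5516] [ 0.      0.      0.     -0.0007  0.0001  0.0004]
```

Emit:
apply_moves([
  [0, 0.002, 0, 0, 0, 0, 0.02],
  [0, 0.003, 0, 0, 0, 0, 0.02],
  [0, 0.004, 0, 0, 0, 0, 0.02],
  [0, 0.004, 0, 0, 0, 0, 0.02],
])

```text
time_s: 10.2
eef_pos: [0.5009, -0.0655, 0.0781]
eef_rot: [-1.816, 2.056, -0.55]
contact_force: [-2.6, -0.5, -3.0]
finger_gap: 0.493
```

```bash
python3 - <<'E'
from k import *
o=readout.get_obs();print(inplate(),o["wrist_torque"]@PLATE[:3,:3])
E
```

```text
(array([  0.4204, -43.3384,  37.4333]), array([-3.6697, -0.804 , -1.3017])) [0.0432 1.1173 0.0544]
```

Emit:
apply_moves([
  [0, 0.001, 0, 0, 0, 0, 0.02],
  [0, 0.002, 0, 0, 0, 0, 0.02],
  [0, 0.002, 0, 0, 0, 0, 0.02],
])

```text
time_s: 10.5
eef_pos: [0.4998, -0.0654, 0.0776]
eef_rot: [-1.815, 2.055, -0.551]
contact_force: [3.4, -0.6, -3.0]
finger_gap: 0.489
```

```bash
python3 - <<'E'
from k import *
o=readout.get_obs();print(inplate(),o["wrist_torque"]@PLATE[:3,:3])
E
```

```text
(array([ -0.814 , -43.3393,  37.4907]), array([ 1.4431, -0.2249, -4.3306])) [0.0804 0.2128 0.212 ]
```

Emit:
apply_moves([
  [0, 0.001, 0, 0, 0, 0, 0.02],
  [0, 0.001, 0, 0, 0, 0, 0.02],
])

```text
time_s: 10.7
eef_pos: [0.4996, -0.0654, 0.0776]
eef_rot: [-1.814, 2.054, -0.553]
contact_force: [6.8, -0.5, -4.0]
finger_gap: 0.49
```

```bash
python3 - <<'E'
from k import *
o=readout.get_obs();print(inplate(),o["wrist_torque"]@PLATE[:3,:3])
E
```

```text
(array([ -0.9516, -43.3543,  37.6082]), array([ 3.8403,  0.3576, -6.8784])) [ 0.1229 -0.5658  0.37  ]
```

Emit:
apply_moves([
  [0.002, 0, 0, 0, 0, 0, 0.02],
  [0.003, 0, 0, 0, 0, 0, 0.02],
  [0.004, 0, 0, 0, 0, 0, 0.02],
  [0.004, 0, 0, 0, 0, 0, 0.02],
])

```text
time_s: 11.1
eef_pos: [0.4992, -0.0692, 0.0777]
eef_rot: [-1.815, 2.054, -0.552]
contact_force: [5.9, 1.4, -1.8]
finger_gap: 0.488
```

```bash
python3 - <<'E'
from k import *
o=readout.get_obs();print(inplate(),o["wrist_torque"]@PLATE[:3,:3])
E
```

```text
(array([ -0.9037, -47.1628,  37.6602]), array([ 3.9632,  2.1319, -4.3974])) [ 0.4476 -0.4499  0.2349]
```

Emit:
apply_moves([
  [0.001, 0, 0, 0, 0, 0, 0.02],
  [0.002, 0, 0, 0, 0, 0, 0.02],
  [0.002, 0, 0, 0, 0, 0, 0.02],
])

```text
time_s: 11.4
eef_pos: [0.499, -0.0712, 0.0777]
eef_rot: [-1.815, 2.054, -0.552]
contact_force: [5.9, 1.5, -1.9]
finger_gap: 0.486
```

```bash
python3 - <<'E'
from k import *
o=readout.get_obs();print(inplate(),o["wrist_torque"]@PLATE[:3,:3])
E
```

```text
(array([ -0.8748, -49.1722,  37.6684]), array([ 3.9134,  2.1762, -4.4769])) [ 0.5055 -0.4642  0.301 ]
```

Emit:
apply_moves([
  [0.001, 0, 0, 0, 0, 0, 0.02],
  [0.002, 0, 0, 0, 0, 0, 0.02],
  [0.002, 0, 0, 0, 0, 0, 0.02],
])

```text
time_s: 11.7
eef_pos: [0.4987, -0.0732, 0.0777]
eef_rot: [-1.815, 2.054, -0.552]
contact_force: [5.2, 1.4, -1.5]
finger_gap: 0.49
```

```bash
python3 - <<'E'
from k import *
o=readout.get_obs();print(inplate(),o["wrist_torque"]@PLATE[:3,:3])
E
```

```text
(array([ -0.8915, -51.1925,  37.6582]), array([ 3.5618,  2.0724, -3.7934])) [ 0.5289 -0.4496  0.3218]
```

Emit:
apply_moves([
  [0.001, 0, 0, 0, 0, 0, 0.02],
  [0.0015, 0, 0, 0, 0, 0, 0.02],
  [0.0015, 0, 0, 0, 0, 0, 0.02],
])

```text
time_s: 12.0
eef_pos: [0.4985, -0.0746, 0.0777]
eef_rot: [-1.815, 2.054, -0.552]
contact_force: [6.2, 2.1, -2.1]
finger_gap: 0.49
```

```bash
python3 - <<'E'
from k import *
o=readout.get_obs();print(inplate(),o["wrist_torque"]@PLATE[:3,:3])
E
```

```text
(array([ -0.8549, -52.6436,  37.665 ]), array([ 4.0574,  2.897 , -4.7267])) [ 0.5376 -0.4586  0.2032]
```

Emit:
apply_moves([
  [0.001, 0, 0, 0, 0, 0, 0.02],
  [0.0015, 0, 0, 0, 0, 0, 0.02],
  [0.0015, 0, 0, 0, 0, 0, 0.02],
])

```text
time_s: 12.3
eef_pos: [0.4984, -0.0753, 0.0777]
eef_rot: [-1.815, 2.052, -0.55]
contact_force: [4.4, 8.4, 0.8]
finger_gap: 0.494
```

```bash
python3 - <<'E'
from k import *
o=readout.get_obs();print(inplate(),o["wrist_torque"]@PLATE[:3,:3])
E
```

```text
(array([ -0.9183, -53.3786,  37.7024]), array([ 3.2981,  8.9002, -0.9803])) [ 1.9144 -0.315   0.3926]
```

Emit:
apply_moves([
  [0, 0, 0.0004, 0, 0, 0, 0.02],
  [0, 0, 0.0004, 0, 0, 0, 0.02],
])

```text
time_s: 12.5
eef_pos: [0.4985, -0.0753, 0.0775]
eef_rot: [-1.815, 2.052, -0.55]
contact_force: [-0.0, 9.7, 7.7]
finger_gap: 0.494
```

```bash
python3 - <<'E'
from k import *
o=readout.get_obs();print(inplate(),o["wrist_torque"]@PLATE[:3,:3])
E
```

```text
(array([ -0.924 , -53.3422,  37.4413]), array([2.7963, 9.6158, 7.3026])) [1.8465 0.101  0.4124]
```

Emit:
apply_moves([
  [0, 0, 0, 0, 0, 0, 0.055],
  [0, 0, 0, 0, 0, 0, 0.065],
  [0, 0, 0, 0, 0, 0, 0.075],
  [0, 0, 0, 0, 0, 0, 0.075],
  [0, 0, -0.02, 0, 0, 0, 0.075],
  [0, 0, -0.05, 0, 0, 0, 0.075],
  [0, 0, -0.09, 0, 0, 0, 0.075],
  [0, 0, -0.14, 0, 0, 0, 0.075],
  [0, 0, -0.17, 0, 0, 0, 0.075],
  [0, 0, -0.17, 0, 0, 0, 0.075],
])

```text
time_s: 13.5
eef_pos: [0.4136, -0.0659, 0.228]
eef_rot: [-1.812, 2.052, -0.557]
contact_force: [1.0, -0.0, -0.4]
finger_gap: 0.88
```

```bash
python3 - <<'E'
from k import *
o=readout.get_obs();print(o["time_s"],o["eef_pos"],inplate(),o["joint_positions"])
# long stud bar; target above rack: stud x heading .15+pi
print(rel([.40,.15,.26],down(-2.3)))
print(rel([.5065,.3865,.20],down(.15-np.pi)))
E
```

```text
13.5 [ 0.4136 -0.0659  0.228 ] (array([  0.3279, -54.5823, 210.5109]), array([ 0.632 ,  0.1093, -0.8319])) [-0.1765 -0.4066 -0.7851  0.6633  0.0259 -1.616 ]
[-0.2126  0.0185 -0.0481 -0.5133  0.1596  0.5905]
[-0.4605 -0.0171  0.0422 -0.4529  0.3423  1.2643]
```

Emit:
apply_moves([
  [-0.1, 0.01, -0.04, -0.2, 0.06, 0.25, 0.075],
  [-0.2126, 0.0185, -0.048, -0.5133, 0.16, 0.59, 0.06],
  [-0.2126, 0.0185, -0.048, -0.5133, 0.16, 0.59, 0.05],
  [-0.2126, 0.0185, -0.048, -0.5133, 0.16, 0.59, 0.05],
  [-0.2126, 0.0185, -0.048, -0.5133, 0.16, 0.59, 0.05],
  [-0.46, -0.017, -0.02, -0.453, 0.342, 1.264, 0.04],
  [-0.46, -0.017, 0.0, -0.453, 0.342, 1.264, 0.04],
  [-0.46, -0.017, 0.042, -0.453, 0.342, 1.264, 0.04],
  [-0.46, -0.017, 0.042, -0.453, 0.342, 1.264, 0.04],
  [-0.46, -0.017, 0.042, -0.453, 0.342, 1.264, 0.04],
  [-0.46, -0.017, 0.042, -0.453, 0.342, 1.264, 0.04],
  [-0.46, -0.017, 0.042, -0.453, 0.342, 1.264, 0.04],
])

```text
time_s: 14.7
eef_pos: [0.5058, 0.3882, 0.1916]
eef_rot: [0.234, -3.123, 0.0]
contact_force: [-0.3, -0.7, 0.4]
finger_gap: 0.467
```

```bash
cat > look.py <<'E'
from k import *
import sys
def look(out,tiles,navg=3):
    ts=[]
    ims={n:np.mean([eyes.get_image(n).astype(float) for _ in range(navg)],0) for n in {t[0] for t in tiles}}
    np.savez(out.replace(".png",".npz"),**ims)
    for n,u0,v0,k,L in tiles:
        t=cv2.resize(ims[n][v0:v0+int(300/k)+1,u0:u0+int(400/k)+1,::-1].astype(np.uint8),None,fx=k,fy=k,interpolation=cv2.INTER_CUBIC)[:300,:400].copy()
        for M,b in L: draw(t,eyes.calibration(n),M,b,u0,v0,k)
        ts.append(t)
    cv2.imwrite(out,np.vstack([np.hstack(ts[i:i+2]) for i in range(0,len(ts),2)]))
E
python3 - <<'E'
from look import *
o=readout.get_obs();print(o["time_s"],o["eef_pos"],o["joint_positions"])
# contact-corrected plate: origin shift so mounted vice tcp=( -0.9,-53.3,37.5) <- (0,-50,35)
M=PLATE.copy(); M[:3,3]=at(PLATE,[-.0009,-.057-.0015,.002])[0]
look("pics/v1.png",[("top",265,205,3.7,[]),("scene",262,200,3.8,[]),("top",265,205,3.7,[(M,VI)]),("scene",262,200,3.8,[(M,VI)])])
E
```

```text
14.7 [0.5058 0.3882 0.1916] [0.6522 0.5261 0.2739 1.3268 0.0053 0.5024]
```

View pics/v1.png

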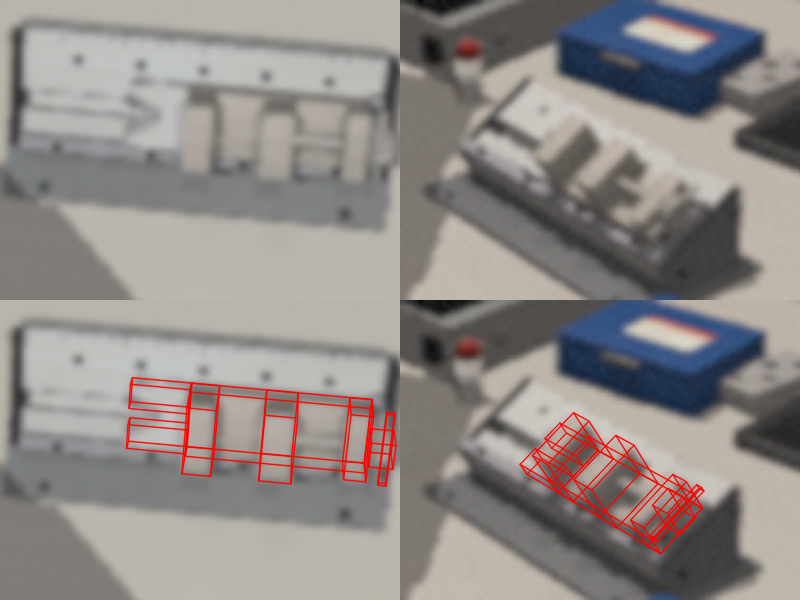

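The vice sits as modelled in both views: fork tips near tile (130,440), screw over the end stop at (385,440). Next comes the stud pick.

```bash
cat >> k.py <<'E'
PL2=PLATE.copy(); PL2[:3,3]=at(PLATE,[-.0009,-.0015,.0024])[0]
def inp2():
    o=readout.get_obs(); return (o["eef_pos"]-PL2[:3,3])@PL2[:3,:3]*1000, o["contact_force"]@PL2[:3,:3], o["wrist_torque"]@PL2[:3,:3]
E
python3 -c "
from k import *
print(rel([.5063,.3865,.090],down(.152-np.pi)))"
```

```text
[-0.0015  0.0004  0.1065  0.0027 -0.005  -0.0013]
```

Emit:
apply_moves([
  [-0.0015, 0.0004, 0.04, 0.002, -0.005, 0, 0.04],
  [-0.0015, 0.0004, 0.08, 0.002, -0.005, 0, 0.04],
  [-0.0015, 0.0004, 0.1, 0.002, -0.005, 0, 0.04],
  [-0.0015, 0.0004, 0.1065, 0.002, -0.005, 0, 0.04],
  [-0.0015, 0.0004, 0.1065, 0.002, -0.005, 0, 0.04],
  [-0.0015, 0.0004, 0.1065, 0.002, -0.005, 0, 0.0],
  [-0.0015, 0.0004, 0.1065, 0.002, -0.005, 0, 0.0],
  [-0.0015, 0.0004, 0.1065, 0.002, -0.005, 0, 0.0],
  [-0.0015, 0.0004, 0.1065, 0.002, -0.005, 0, 0.0],
  [-0.0015, 0.0004, 0.1065, 0.002, -0.005, 0, 0.0],
])

```text
time_s: 16.0
eef_pos: [0.507, 0.3876, 0.0907]
eef_rot: [-0.236, 3.131, 0.002]
contact_force: [-0.8, -1.1, 7.3]
finger_gap: 0.097
```

```bash
python3 -c "
from k import *
o=readout.get_obs();print(o['time_s'],o['eef_pos'],o['contact_force'],o['wrist_torque'],o['finger_gap']*85.4)"
```

```text
16.0 [0.507  0.3876 0.0907] [-0.7793 -1.1008  7.2981] [-0.1925  0.0866  0.054 ] 8.274819097595985
```

Emit:
apply_moves([
  [0, 0, -0.02, 0, 0, 0, 0.0],
  [0, 0, -0.05, 0, 0, 0, 0.0],
  [0, 0, -0.09, 0, 0, 0, 0.0],
  [0, 0, -0.13, 0, 0, 0, 0.0],
  [0, 0, -0.16, 0, 0, 0, 0.0],
  [0, 0, -0.16, 0, 0, 0, 0.0],
])

```text
time_s: 16.6
eef_pos: [0.5077, 0.3881, 0.2544]
eef_rot: [-0.236, 3.127, 0.007]
contact_force: [0.4, 0.5, -1.0]
finger_gap: 0.098
```

```bash
cat > studfit.py <<'E'
from look import *
from station import masks_of
ST=[box(-11,11,-6,6,0,6.5),box(-4,4,-4,4,0,70),box(-13,13,-13,13,30,34),box(-18,18,-5,5,65,77),box(-5,5,-5,5,34,65)]
def studM(e,dz,o): # stud frame from tool: stud z = -tool z, stud x = tool x
    R0=R.from_rotvec(o["eef_rot"]).as_matrix(); M=np.eye(4)
    M[:3,:3]=np.c_[R0[:,0],-R0[:,1],-R0[:,2]]
    M[:3,3]=o["eef_pos"]+R0@np.array([e,0,.009+.071+dz]); return M
if __name__=="__main__":
    o=readout.get_obs(); print(o["time_s"],o["eef_pos"],o["contact_force"],o["finger_gap"]*85.4)
    M=studM(0,0,o); T4=[]
    for n in("top","scene"):
        c=proj(eyes.calibration(n),at(M,[0,0,.035]))[0]; print(n,c)
        u,v=int(c[0]-25),int(c[1]-20); T4.append((n,u,v,8,[]))
    T4+= [(n,u,v,k,[(M,ST)]) for n,u,v,k,_ in T4]
    look("pics/st1.png",T4)
    for n in("top","scene"): print([(d["confidence"],d["location"],d["region"].sum()) for d in masks_of(n,"stud_long")])
E
python3 studfit.py
```

```text
16.6 [0.5077 0.3881 0.2544] [ 0.4322  0.4727 -1.0412] 8.362240957408156
top [112.3497 237.5946]
scene [212.7397 160.9549]
[(0.46, [118.0, 238.1], np.int64(163))]
[(0.55, [304.1, 251.4], np.int64(810))]
```

View pics/st1.png

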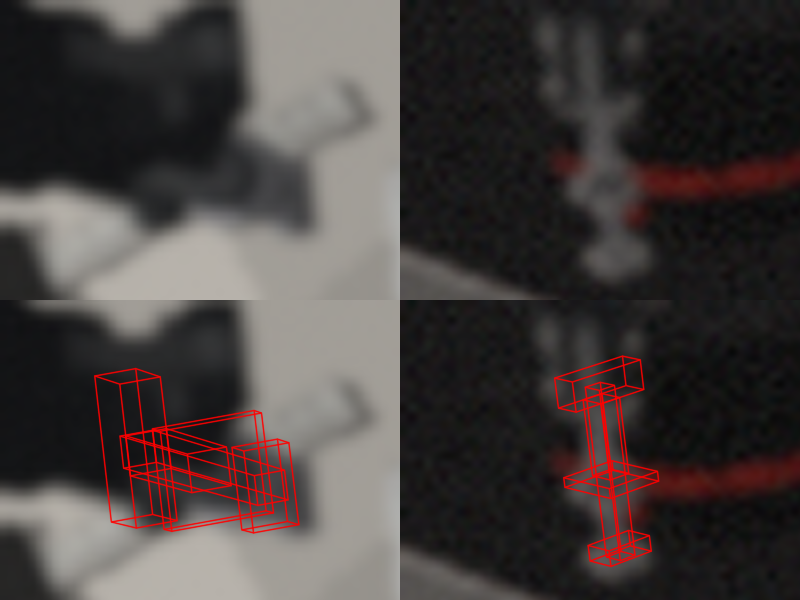

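```bash
python3 - <<'E'
from k import *
p=at(PL2,[0,.075,.115])[0]; print(p)
print(rel([.44,.2,.26],down(-2.35)));print(rel(p,onplate(-1)))
E
```

```text
[0.4746 0.0555 0.1467]
[ 0.0934 -0.1748 -0.0113  0.0003 -0.0022 -0.6409]
[ 0.0807 -0.3228  0.102   0.4487 -0.3408 -1.2637]
```

Emit:
apply_moves([
  [0.093, -0.175, -0.01, 0, 0, -0.64, 0],
  [0.093, -0.175, -0.01, 0, 0, -0.64, 0],
  [0.093, -0.175, -0.01, 0, 0, -0.64, 0],
  [0.093, -0.175, -0.01, 0, 0, -0.64, 0],
  [0.093, -0.175, -0.01, 0, 0, -0.64, 0],
  [0.081, -0.323, 0.04, 0.449, -0.341, -1.264, 0],
  [0.081, -0.323, 0.05, 0.449, -0.341, -1.264, 0],
  [0.081, -0.323, 0.06, 0.449, -0.341, -1.264, 0],
  [0.081, -0.323, 0.08, 0.449, -0.341, -1.264, 0],
  [0.081, -0.323, 0.102, 0.449, -0.341, -1.264, 0],
  [0.081, -0.323, 0.102, 0.449, -0.341, -1.264, 0],
  [0.081, -0.323, 0.102, 0.449, -0.341, -1.264, 0],
])

```text
time_s: 18.2
eef_pos: [0.4713, 0.0548, 0.1445]
eef_rot: [-1.818, 2.055, -0.55]
contact_force: [0.1, 0.2, -0.4]
finger_gap: 0.097
```

```bash
python3 - <<'E'
from k import *
o=readout.get_obs(); print(o["time_s"],o["joint_positions"],inp2())
p=at(PL2,[0,.075,.090])[0];print(rel(p,onplate(-1)))
E
```

```text
18.2 [ 0.2227 -0.169  -0.8515  0.392  -0.1706 -1.269 ] (array([ -3.8343,  73.8537, 114.6797]), array([-0.1165,  0.2249, -0.3649]), array([-0.0074,  0.5716,  0.0026]))
[-0.0011 -0.0039  0.0247  0.0011  0.0001  0.0021]
```

Emit:
apply_moves([
  [-0.001, -0.004, 0.01, 0.001, 0, 0.002, 0],
  [-0.001, -0.004, 0.02, 0.001, 0, 0.002, 0],
  [-0.001, -0.004, 0.025, 0.001, 0, 0.002, 0],
  [-0.001, -0.004, 0.025, 0.001, 0, 0.002, 0],
  [-0.001, -0.004, 0.025, 0.001, 0, 0.002, 0],
])

```text
time_s: 18.7
eef_pos: [0.4913, 0.0548, 0.1278]
eef_rot: [-1.811, 2.057, -0.551]
contact_force: [0.0, -0.6, -0.6]
finger_gap: 0.094
```

```bash
python3 - <<'E'
from k import *
o=readout.get_obs(); print(o["time_s"],inp2())
p=at(PL2,[0,.075,.076])[0];print(rel(p,onplate(-1)))
E
```

```text
18.7 (array([ 4.9055, 76.3575, 90.2779]), array([-0.1773, -0.6297, -0.5469]), array([ 0.0086,  0.4831, -0.0457]))
[ 0.0014  0.0049  0.0143 -0.0017  0.0008 -0.003 ]
```

Emit:
apply_moves([
  [0, 0, 0, 0, 0, 0, 0],
  [0, 0, 0, 0, 0, 0, 0],
  [0, 0, 0, 0, 0, 0, 0],
])

```text
time_s: 19.0
eef_pos: [0.4908, 0.0547, 0.1279]
eef_rot: [-1.811, 2.056, -0.552]
contact_force: [-0.2, -0.7, -1.2]
finger_gap: 0.097
```

```bash
python3 - <<'E'
from k import *
o=readout.get_obs(); print(o["time_s"],inp2())
p=at(PL2,[0,.075,.078])[0];print(rel(p,onplate(-1)))
E
```

```text
19.0 (array([ 4.5398, 76.201 , 90.5991]), array([-0.7435, -0.768 , -0.984 ]), array([-0.0335,  0.5172, -0.0269]))
[ 0.0012  0.0046  0.0126 -0.0027  0.0011 -0.0023]
```

Emit:
apply_moves([
  [0.001, 0.0045, 0, -0.0025, 0.001, -0.0025, 0],
  [0.001, 0.0045, 0.004, -0.0025, 0.001, -0.0025, 0],
  [0.001, 0.0045, 0.006, -0.0025, 0.001, -0.0025, 0],
  [0.001, 0.0045, 0.006, -0.0025, 0.001, -0.0025, 0],
  [0.001, 0.0045, 0.006, -0.0025, 0.001, -0.0025, 0],
])

```text
time_s: 19.5
eef_pos: [0.4897, 0.0537, 0.12]
eef_rot: [-1.815, 2.056, -0.551]
contact_force: [0.5, -0.2, -0.6]
finger_gap: 0.098
```

```bash
python3 - <<'E'
from k import *
o=readout.get_obs(); print(o["time_s"],inp2())
p=at(PL2,[0,.075,.078])[0];print(rel(p,onplate(-1)))
E
```

```text
19.5 (array([-0.2246, 75.1099, 84.251 ]), array([ 0.1652, -0.1672, -0.7467]), array([0.0735, 0.5062, 0.0249]))
[ 0.0001 -0.0002  0.0063  0.0004 -0.0002  0.0003]
```

Emit:
apply_moves([
  [0, -0.0002, 0.002, 0, 0, 0, 0],
  [0, -0.0002, 0.004, 0, 0, 0, 0],
  [0, -0.0002, 0.006, 0, 0, 0, 0],
  [0, -0.0002, 0.006, 0, 0, 0, 0],
])

```text
time_s: 19.9
eef_pos: [0.494, 0.0537, 0.1165]
eef_rot: [-1.813, 2.054, -0.553]
contact_force: [-17.9, 1.2, 26.3]
finger_gap: 0.099
```

```bash
python3 - <<'E'
from k import *
o=readout.get_obs(); print(o["time_s"],inp2())
E
```

```text
19.9 (array([ 1.7254, 75.6288, 79.0861]), array([-2.3704, -0.9973, 31.7721]), array([-0.2136,  0.6786, -0.0049]))
```

Emit:
apply_moves([
  [0, 0, -0.003, 0, 0, 0, 0],
  [0, 0, -0.003, 0, 0, 0, 0],
  [0, 0, -0.003, 0, 0, 0, 0],
])

```text
time_s: 20.2
eef_pos: [0.4913, 0.0535, 0.1174]
eef_rot: [-1.815, 2.056, -0.551]
contact_force: [-0.2, 0.9, -0.3]
finger_gap: 0.096
```

```bash
python3 - <<'E'
from k import *
o=readout.get_obs(); print(o["time_s"],inp2(),rel(o["eef_pos"],onplate(-1)))
E
```

```text
20.2 (array([-0.088 , 75.1147, 81.2287]), array([-0.4114,  0.825 , -0.0519]), array([-0.0065,  0.4842,  0.0089])) [ 0.      0.      0.      0.0003 -0.0001  0.0003]
```

Emit:
apply_moves([
  [0, 0.0025, 0, 0, 0, 0, 0],
  [0, 0.0025, 0.0015, 0, 0, 0, 0],
  [0, 0.0025, 0.0025, 0, 0, 0, 0],
  [0, 0.002, 0.0027, 0, 0, 0, 0],
  [0, 0.0015, 0.0027, 0, 0, 0, 0],
  [0, 0.001, 0.0027, 0, 0, 0, 0],
  [0, 0.001, 0.0027, 0, 0, 0, 0],
])

```text
time_s: 20.9
eef_pos: [0.4921, 0.0537, 0.1156]
eef_rot: [-1.815, 2.055, -0.552]
contact_force: [-21.8, 0.9, 29.3]
finger_gap: 0.098
```

```bash
python3 - <<'E'
from k import *
o=readout.get_obs(); print(o["time_s"],inp2(),rel(o["eef_pos"],onplate(-1)))
E
```

```text
20.9 (array([-0.3075, 75.3605, 79.2834]), array([-4.2075, -1.8639, 36.2423]), array([-0.3788,  1.8464,  0.0134])) [ 0.      0.      0.     -0.0011  0.0005  0.0004]
```

Emit:
apply_moves([
  [0, 0, -0.0005, 0, 0, 0, 0],
  [0, -0.0005, -0.0005, 0, 0, 0, 0],
  [0, -0.0005, -0.0005, 0, 0, 0, 0],
])

```text
time_s: 21.2
eef_pos: [0.4918, 0.0536, 0.1157]
eef_rot: [-1.816, 2.056, -0.551]
contact_force: [-17.6, 1.4, 21.1]
finger_gap: 0.098
```

```bash
python3 - <<'E'
from k import *
o=readout.get_obs(); print(o["time_s"],inp2(),rel(o["eef_pos"],onplate(-1)))
E
```

```text
21.2 (array([-0.536 , 75.2019, 79.4836]), array([-4.7447, -0.8475, 27.0765]), array([-0.247 ,  1.9196,  0.0644])) [0.     0.     0.     0.0001 0.0002 0.0005]
```

Emit:
apply_moves([
  [0, -0.0005, 0, 0, 0, 0, 0],
  [0, -0.001, 0, 0, 0, 0, 0],
  [0, -0.001, 0, 0, 0, 0, 0],
])

```text
time_s: 21.5
eef_pos: [0.4925, 0.0535, 0.116]
eef_rot: [-1.816, 2.056, -0.55]
contact_force: [-18.1, 1.5, 20.9]
finger_gap: 0.094
```

```bash
python3 - <<'E'
from k import *
o=readout.get_obs(); print(o["time_s"],inp2(),rel(o["eef_pos"],onplate(-1)))
E
```

```text
21.5 (array([ 0.2136, 75.1911, 79.422 ]), array([-5.261 , -0.7628, 27.1783]), array([-0.2684,  2.2552,  0.0296])) [0.     0.     0.     0.0005 0.0002 0.0006]
```

Emit:
apply_moves([
  [0, -0.0005, 0, 0, 0, 0, 0],
  [0, -0.001, 0, 0, 0, 0, 0],
  [0, -0.0015, 0, 0, 0, 0, 0],
  [0, -0.0015, 0, 0, 0, 0, 0],
])

```text
time_s: 21.9
eef_pos: [0.4934, 0.0533, 0.1164]
eef_rot: [-1.817, 2.056, -0.55]
contact_force: [-18.7, 1.5, 19.0]
finger_gap: 0.099
```

```bash
python3 - <<'E'
from k import *
o=readout.get_obs(); print(o["time_s"],inp2(),rel(o["eef_pos"],onplate(-1)))
E
```

```text
21.9 (array([ 1.1728, 75.1691, 79.2963]), array([-6.7338, -0.8773, 25.7891]), array([-0.1305,  2.6652,  0.002 ])) [0.     0.     0.     0.0014 0.0002 0.0008]
```

```bash
python3 - <<'E'
from look import *
from studfit import ST,studM
o=readout.get_obs(); M=studM(0,.001,o)
SL=[box(-7,7,-107,115,0,0.01),box(-32,-22,-115,115,0,8)]
A=("top",272,205,8);B=("scene",258,198,8)
look("pics/d1.png",[A+([],),B+([],),A+([(M,ST),(PL2,SL)],),B+([(M,ST),(PL2,SL)],)],4)
E
```

```text
(no output)
```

View pics/d1.png

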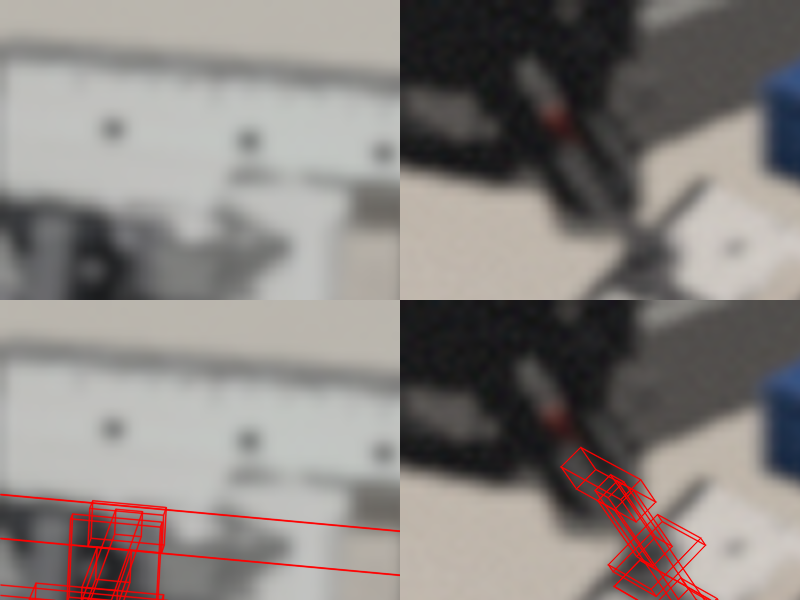

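Emit:
apply_moves([
  [0, 0.001, -0.002, 0, 0, 0, 0],
  [0, 0.001, -0.002, 0, 0, 0, 0],
  [0, 0.001, 0, 0, 0, 0, 0],
  [0, 0.001, 0.0002, 0, 0, 0, 0],
  [0, 0.001, 0.0002, 0, 0, 0, 0],
])

```text
time_s: 22.8
eef_pos: [0.4934, 0.0532, 0.1158]
eef_rot: [-1.815, 2.056, -0.551]
contact_force: [0.6, 0.2, -0.5]
finger_gap: 0.097
```

```bash
python3 - <<'E'
from k import *
o=readout.get_obs(); print(o["time_s"],inp2(),rel(o["eef_pos"],onplate(-1)))
E
```

```text
22.8 (array([ 0.9606, 75.0786, 78.7595]), array([ 0.267 ,  0.2366, -0.693 ]), array([0.0159, 0.5205, 0.0019])) [ 0.      0.      0.      0.0004 -0.0002  0.0003]
```

Emit:
apply_moves([
  [0, 0, 0.001, 0, 0, 0, 0],
  [0, 0, 0.002, 0, 0, 0, 0],
  [0, 0, 0.002, 0, 0, 0, 0],
])

```text
time_s: 23.1
eef_pos: [0.4944, 0.0532, 0.1141]
eef_rot: [-1.815, 2.056, -0.551]
contact_force: [0.5, -0.4, -0.6]
finger_gap: 0.1
```

```bash
python3 - <<'E'
from k import *
o=readout.get_obs(); print(o["time_s"],inp2(),rel(o["eef_pos"],onplate(-1)))
E
```

```text
23.1 (array([ 0.9618, 75.1125, 76.8166]), array([ 0.1453, -0.3656, -0.8068]), array([-0.0177,  0.5385, -0.0052])) [ 0.      0.      0.      0.0003 -0.0001  0.0004]
```

Emit:
apply_moves([
  [0, 0, 0.003, 0, 0, 0, 0],
  [0, 0, 0.006, 0, 0, 0, 0],
  [0, 0, 0.009, 0, 0, 0, 0],
  [0, 0, 0.011, 0, 0, 0, 0],
  [0, 0, 0.0115, 0, 0, 0, 0],
  [0, 0, 0.0115, 0, 0, 0, 0],
])

```text
time_s: 23.7
eef_pos: [0.5001, 0.0525, 0.1042]
eef_rot: [-1.816, 2.056, -0.551]
contact_force: [-0.2, -0.1, -0.7]
finger_gap: 0.098
```

```bash
python3 - <<'E'
from k import *
o=readout.get_obs(); print(o["time_s"],inp2(),rel(o["eef_pos"],onplate(-1)))
E
```

```text
23.7 (array([ 0.9342, 75.1229, 65.3539]), array([-0.5425, -0.077 , -0.5446]), array([-0.0542,  0.558 ,  0.025 ])) [ 0.      0.      0.      0.0004 -0.0001  0.0004]
```

Emit:
apply_moves([
  [0, 0, 0.0007, 0, 0, 0, 0],
  [0, 0, 0.0013, 0, 0, 0, 0],
  [0, 0, 0.0013, 0, 0, 0, 0],
])

```text
time_s: 24.0
eef_pos: [0.5008, 0.0524, 0.1034]
eef_rot: [-1.815, 2.056, -0.551]
contact_force: [-1.1, -0.8, 2.5]
finger_gap: 0.093
```

```bash
python3 - <<'E'
from k import *
o=readout.get_obs(); print(o["time_s"],inp2(),rel(o["eef_pos"],onplate(-1)))
E
```

```text
24.0 (array([ 1.1873, 75.1873, 64.2371]), array([ 0.4117, -0.9238,  2.6224]), array([-0.0472,  0.55  ,  0.0383])) [ 0.      0.      0.     -0.0001  0.      0.0003]
```

Emit:
apply_moves([
  [0, 0.0004, -0.0005, 0, 0, 0, 0],
  [0.004, 0.0004, -0.0005, 0, 0, 0, 0],
  [0.009, 0.0004, -0.0005, 0, 0, 0, 0],
  [0.014, 0.0004, -0.0005, 0, 0, 0, 0],
  [0.019, 0.0004, -0.0005, 0, 0, 0, 0],
  [0.024, 0.0004, -0.0005, 0, 0, 0, 0],
  [0.026, 0.0004, -0.0005, 0, 0, 0, 0],
  [0.028, 0.0004, -0.0005, 0, 0, 0, 0],
  [0.028, 0.0004, -0.0005, 0, 0, 0, 0],
])

```text
time_s: 24.9
eef_pos: [0.4967, 0.0245, 0.1035]
eef_rot: [-1.815, 2.056, -0.551]
contact_force: [-0.0, -0.1, -1.4]
finger_gap: 0.1
```

```bash
python3 - <<'E'
from k import *
o=readout.get_obs(); print(o["time_s"],inp2(),rel(o["eef_pos"],onplate(-1)))
E
```

```text
24.9 (array([ 0.6685, 46.9322, 64.6725]), array([-0.7098, -0.053 , -1.188 ]), array([-0.0289,  0.5068,  0.001 ])) [ 0.      0.      0.      0.0001 -0.0002  0.0001]
```

Emit:
apply_moves([
  [0.002, 0, 0, 0, 0, 0, 0],
  [0.004, 0, 0, 0, 0, 0, 0],
  [0.006, 0, 0, 0, 0, 0, 0],
  [0.008, 0, 0, 0, 0, 0, 0],
  [0.008, 0, 0, 0, 0, 0, 0],
])

```text
time_s: 25.4
eef_pos: [0.4957, 0.0165, 0.1034]
eef_rot: [-1.815, 2.056, -0.551]
contact_force: [-0.2, -0.7, -1.1]
finger_gap: 0.099
```

```bash
python3 - <<'E'
from k import *
o=readout.get_obs(); print(o["time_s"],inp2())
E
```

```text
25.4 (array([ 0.6475, 38.9217, 64.6581]), array([-0.6142, -0.7652, -0.8701]), array([-0.0172,  0.5446,  0.0236]))
```

Emit:
apply_moves([
  [0.002, 0, 0, 0, 0, 0, 0],
  [0.004, 0, 0, 0, 0, 0, 0],
  [0.006, 0, 0, 0, 0, 0, 0],
  [0.008, 0, 0, 0, 0, 0, 0],
  [0.008, 0, 0, 0, 0, 0, 0],
])

```text
time_s: 25.9
eef_pos: [0.4946, 0.0085, 0.1034]
eef_rot: [-1.815, 2.056, -0.551]
contact_force: [-0.8, 0.1, -0.8]
finger_gap: 0.095
```

```bash
python3 - <<'E'
from k import *
o=readout.get_obs(); print(o["time_s"],inp2())
E
```

```text
25.9 (array([ 0.6357, 30.8689, 64.6651]), array([-1.0347, -0.0076, -0.2732]), array([-0.0174,  0.554 ,  0.0792]))
```

Now 1.5 mm steps toward the fork's closed end.

Emit:
apply_moves([
  [0.001, 0, 0, 0, 0, 0, 0],
  [0.0015, 0, 0, 0, 0, 0, 0],
  [0.0015, 0, 0, 0, 0, 0, 0],
])

```text
time_s: 26.2
eef_pos: [0.4945, 0.0073, 0.1035]
eef_rot: [-1.815, 2.056, -0.551]
contact_force: [-0.6, 0.1, -0.6]
finger_gap: 0.093
```

Emit:
apply_moves([
  [0.001, 0, 0, 0, 0, 0, 0],
  [0.0015, 0, 0, 0, 0, 0, 0],
  [0.0015, 0, 0, 0, 0, 0, 0],
])

```text
time_s: 26.5
eef_pos: [0.4944, 0.0059, 0.1035]
eef_rot: [-1.815, 2.056, -0.551]
contact_force: [0.3, 1.5, -0.1]
finger_gap: 0.093
```

```bash
python3 - <<'E'
from k import *
o=readout.get_obs(); print(o["time_s"],inp2())
E
```

```text
26.5 (array([ 0.6877, 28.2269, 64.6764]), array([ 0.0218,  1.4811, -0.1109]), array([0.2328, 0.5911, 0.0473]))
```

Emit:
apply_moves([
  [0.0008, 0, 0, 0, 0, 0, 0],
  [0.0008, 0, 0, 0, 0, 0, 0],
])

```text
time_s: 26.7
eef_pos: [0.4943, 0.0053, 0.1035]
eef_rot: [-1.815, 2.055, -0.55]
contact_force: [0.1, 4.4, -0.1]
finger_gap: 0.095
```

```bash
python3 - <<'E'
from k import *
o=readout.get_obs(); print(o["time_s"],inp2())
E
```

```text
26.7 (array([ 0.6836, 27.6449, 64.6925]), array([-0.4268,  4.41  ,  0.1653]), array([ 1.0003,  0.5569, -0.0039]))
```

Emit:
apply_moves([
  [-0.0012, 0, 0, 0, 0, 0, 0],
  [-0.0012, 0, 0, 0, 0, 0.12, 0],
  [-0.0012, 0, 0, 0, 0, 0.25, 0],
  [-0.0012, 0, 0, 0, 0, 0.38, 0],
  [-0.0012, 0, 0, 0, 0, 0.5, 0],
  [-0.0012, 0, 0, 0, 0, 0.62, 0],
  [-0.0012, 0, 0, 0, 0, 0.75, 0],
  [-0.0012, 0, 0, 0, 0, 0.75, 0],
])

```text
time_s: 27.5
eef_pos: [0.4943, 0.0061, 0.1034]
eef_rot: [-0.904, 2.499, -0.324]
contact_force: [-0.2, -0.1, -1.0]
finger_gap: 0.097
```

```bash
python3 - <<'E'
from k import *
o=readout.get_obs(); print(o["time_s"],inp2(),rel(o["eef_pos"],onplate(-1)),o["joint_positions"])
E
```

```text
27.5 (array([ 0.6454, 28.3763, 64.6612]), array([-0.6845, -0.147 , -0.8088]), array([-0.0364,  0.5462, -0.0001])) [ 0.      0.      0.     -0.0001 -0.0007 -0.7521] [ 0.0715 -0.0753 -0.9028  0.2283 -0.0982 -0.6484]
```

Emit:
apply_moves([
  [0, 0, 0, 0, 0, 0.12, 0],
  [0, 0, 0, 0, 0, 0.25, 0],
  [0, 0, 0, 0, 0, 0.38, 0],
  [0, 0, 0, 0, 0, 0.5, 0],
  [0, 0, 0, 0, 0, 0.62, 0],
  [0, 0, 0, 0, 0, 0.74, 0],
  [0, 0, 0, 0, 0, 0.82, 0],
  [0, 0, 0, 0, 0, 0.82, 0],
])

```text
time_s: 28.3
eef_pos: [0.4944, 0.0061, 0.1034]
eef_rot: [0.159, 2.614, -0.045]
contact_force: [-0.5, -0.3, -1.1]
finger_gap: 0.097
```

```bash
python3 - <<'E'
from k import *
o=readout.get_obs(); print(o["time_s"],inp2(),rel(o["eef_pos"],onplate(-1)),o["joint_positions"])
E
```

```text
28.3 (array([ 0.6472, 28.4127, 64.6513]), array([-0.9756, -0.3609, -0.6785]), array([0.0523, 0.5336, 0.0024])) [ 0.      0.      0.     -0.0003 -0.0005 -1.5675] [ 0.0714 -0.0753 -0.9028  0.2283 -0.098   0.1669]
```

Emit:
apply_moves([
  [0, 0, 0.0003, 0, 0, 0, 0],
  [0, 0, 0.0003, 0, 0, 0, 0.016],
  [0, 0, 0.0003, 0, 0, 0, 0.022],
  [0, 0, 0.0003, 0, 0, 0, 0.026],
  [0, 0, 0.0003, 0, 0, 0, 0.028],
  [0, 0, 0.0003, 0, 0, 0, 0.028],
  [0, 0, -0.01, 0, 0, 0, 0.028],
  [0, 0, -0.03, 0, 0, 0, 0.028],
  [0, 0, -0.07, 0, 0, 0, 0.028],
  [0, 0, -0.12, 0, 0, 0, 0.028],
  [0, 0, -0.16, 0, 0, 0, 0.028],
  [0, 0, -0.16, 0, 0, 0, 0.028],
])

```text
time_s: 29.5
eef_pos: [0.4154, 0.0166, 0.2473]
eef_rot: [0.161, 2.607, -0.042]
contact_force: [1.1, 0.5, -0.2]
finger_gap: 0.324
```

```bash
python3 - <<'E'
from k import *
o=readout.get_obs();print(o["time_s"],o["eef_pos"],inp2())
print(rel([.35,.25,.28],R.from_rotvec(o["eef_rot"]).as_matrix()))
E
```

```text
29.5 [0.4154 0.0166 0.2473] (array([  3.6161,  29.0237, 229.0137]), array([ 0.8173,  0.5992, -0.719 ]), array([ 0.0425,  0.4275, -0.0288]))
[ 0.0643  0.2237 -0.0754  0.      0.      0.    ]
```

Clear the view, then a final look.

Emit:
apply_moves([
  [0.064, 0.22, -0.075, 0, 0, 0, 0.028],
  [0.064, 0.22, -0.075, 0, 0, 0, 0.028],
  [0.064, 0.22, -0.075, 0, 0, 0, 0.028],
  [0.064, 0.22, -0.075, 0, 0, 0, 0.028],
  [0.064, 0.22, -0.075, 0, 0, 0, 0.028],
  [0.064, 0.22, -0.075, 0, 0, 0, 0.028],
  [0.064, 0.22, -0.075, 0, 0, 0, 0.028],
  [0.064, 0.22, -0.075, 0, 0, 0, 0.028],
  [0.064, 0.22, -0.075, 0, 0, 0, 0.028],
  [0.064, 0.22, -0.075, 0, 0, 0, 0.028],
])

```text
time_s: 30.5
eef_pos: [0.3503, 0.2446, 0.2746]
eef_rot: [0.164, 2.614, -0.045]
contact_force: [0.5, 0.1, 0.6]
finger_gap: 0.326
```

```bash
python3 - <<'E'
from look import *
from studfit import ST
M=PL2.copy(); M[:3,3]=at(PL2,[.0003,-.057,0])[0]
S=PL2.copy(); S[:3,:3]=PL2[:3,:3]; S[:3,3]=at(PL2,[.0006,.0284,-.016])[0]
A=("top",262,205,3.6);B=("scene",262,195,4)
look("pics/f1.png",[A+([],),B+([],),A+([(M,VI),(S,ST)],),B+([(M,VI),(S,ST)],)],4)
o=readout.get_obs();print(o["time_s"],o["eef_pos"],o["contact_force"],o["dq"])
E
```

```text
30.9 [0.35   0.2457 0.2749] [ 0.6444 -0.1322  0.0985] [ 0.0042  0.0032  0.0008  0.0019 -0.0015 -0.0005]
```

View pics/f1.png

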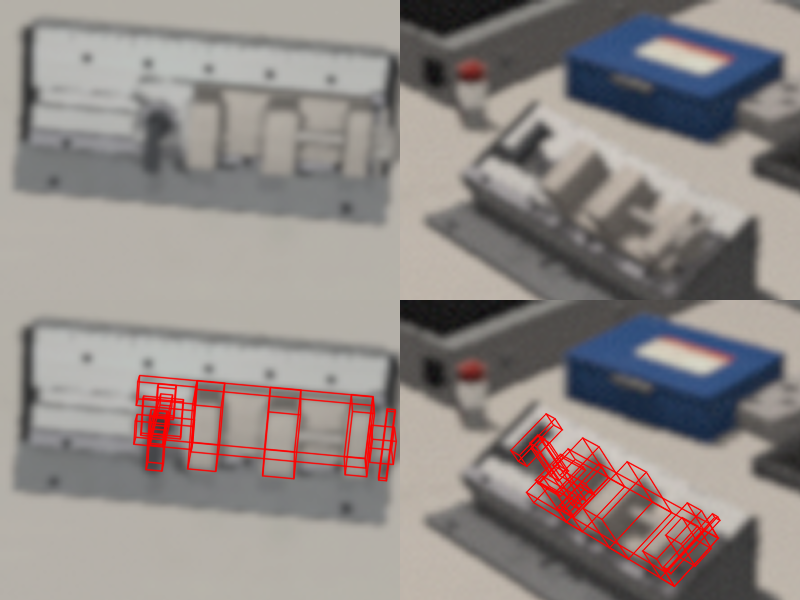

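```bash
python3 -c "
from station import job; print(job.sign_off())"
```

```text
the job is handed in; nothing more can be done
None
```

I mounted the vice and locked the long stud, then handed the job in at about 31 s of the 67 s allowed. No verdict was reported.

- **Vice:** I set it flat on the tilted table and slid it until I felt the ledge (about 4 N), then the end stop (about 9 N). I pressed it down lightly and released it.
- **Stud:** I took the long stud from the left hole of the rack and lowered its head to the slot floor. The first tries caught on the slot's lip, at up to about 36 N. The head dropped in about 1 mm up the slope from where I expected the slot.
- **Locking:** I slid the stud until it met the closed end of the fork, within 1 mm of the expected position, and backed off about 1 mm. I then turned it 90° clockwise, meeting almost no force, and let go.

**Last checks:** The final pictures from both cameras match the expected mounted poses, with the stud's bar square across the slot. The red vial is standing in the final crops. I did not re-measure the blue vial, the dish or the short stud at the end; the arm passed well above them. The arm was clear and still.

**Disagreement:** The camera fit put the table about 1–2.5 mm from where contact showed it to be. I trusted the contact readings.

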